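Push the stuck ceramic filter out of the cold-drip cylinder

TASK

The ceramic filter of the cold-drip coffee maker has stuck in its glass cylinder, which is clamped outlet-up in the wooden stand. Set the small steel pan centrally under the cylinder, then push the filter down and out of the cylinder's lower end with the wooden push rod so that it drops into the pan, and hang the rod back in its rack. Leave the pan with the filter standing under the cylinder, and do not shift the cups, tamper and other things around the work.

Things in the scene. Friction and masses are not known exactly. Their poses are not given: they have to be found in the camera images.
- cylinder_top (a point): Centre of the upper rim of the glass cylinder, 160 mm above the worktop, z up. The cylinder is fixed upright in the stand: body 54 mm outside diameter, 3 mm wall, narrowing by a cone (130 to 148 mm above the worktop) to an outlet neck at the top, 28 mm outside and 22 mm inside diameter, 12 mm long. Nothing stands above it.
- cylinder_mouth (a point): Centre of the wide open lower end of the same cylinder, 62 mm above the worktop, straight below cylinder_top; 48 mm inside diameter.
- stand: Dark wooden stand that holds the cylinder, fixed. Origin on the worktop on the cylinder's axis; its open front faces -x. Deck 18 mm thick, top at 88 mm, reaching 50 mm in front of the axis and 98 mm to each side. Feet 16 mm high run front to back at both sides, 136 mm clear between them, from 58 mm in front of the axis; a bar closes the back 60 mm behind it. So the pan goes in from the front, handle to the front.
- filter_center (a point): Centre of the stuck filter, a white ceramic puck 44 mm in diameter, 20 mm high, with two black silicone rings, seen through the glass. It starts level, its top 2 to 14 mm below the foot of the cone. The silicone drags along the whole glass wall: a steady push of 5 to 10 N moves it, it stays where it is left, and falls once past the mouth.
- rod_handle (a point): Middle of the push rod's handle; z runs up along the rod from tip to handle. The handle is a dark wood cylinder 25 mm in diameter with a brass ferrule (26 mm) at its foot, from 25 mm below to 25 mm above this point; below it a light wood shaft 14 mm thick, 112 mm long. 90 g. With its shoulder on the cylinder's top rim the tip is 14 mm below the mouth and the filter is out.
- rod_tip (a point): Flat lower end of the push rod's shaft, 137 mm from rod_handle along the rod.
- rack_hole (a point): Centre of the round hole in the rod's rack, on the upper face of its top plate, 126 mm above the worktop. The rack is a fixed dark wooden trestle, top 60 x 86 mm; the hole, 20 mm in diameter, goes through the 14 mm plate into open space (bottom board 12 mm above the worktop). The rod hangs upright in it, shoulder on the plate, rod_handle 25 mm above this point.
- pan_center (a point): Centre of the inner floor of the steel pan, 3 mm above its underside. The pan is round, 96 mm across the rim, 22 mm high, with 80 mm of flat floor, and weighs 280 g. Its handle points along this point's -x axis; z is up.
- pan_handle (a point): Middle of the pan's dark wood grip, 103 mm from pan_center; the grip is 66 mm long (along x), 16 mm wide (y), 9 mm high, and this point is 28 mm above the pan's underside.
- tamper: Steel and walnut coffee tamper standing on its 58 mm foot, 83 mm high, to be left alone. Origin under its foot.
- espresso_cup_1: Green espresso cup, 63 mm in diameter, 49 mm high, to be left alone. Origin under its foot.
- espresso_cup_2: White espresso cup with a blue inside, 58 mm in diameter, 55 mm high, to be left alone. Origin under its foot.
- teaspoon: Steel teaspoon lying flat, 130 x 26 x 11 mm, to be left alone. Origin on the worktop under its middle.
- biscuit_bar: Wrapped biscuit bar lying flat, 150 x 52 x 16 mm, to be left alone. Origin on the worktop under its middle.
Things that resemble listed ones, but are neither listed nor needed, are in the scene too. What is shaped like the part that bears rod_handle but blue is not meant. What is shaped like the part that bears rack_hole but blue is not meant.

How it is judged:
By the outcome, as a careful person would: the job done as asked, in the order asked, and still so for the second after the job is handed in, with the robot touching nothing.
It also fails if it takes over 67 s, if anything falls off the work surface, if the arm or the gripper's body presses on something with over 40 N, if the wrist force passes 120 N, or if a joint passes its speed limit or range.

ROBOT

A 6-joint arm with a two-finger parallel gripper is mounted at the origin on a cart in front of the work surface, level with it; the furniture and walls round the work are solid. World frame = base frame: x ahead of the robot, y to its left, z up, the work surface at z = 0. Lengths are in m, angles in rad, forces in N, time in s.
With the tool pointing down it reaches from about 0.375 to 0.975 m from the base axis. Payload 3.8 kg.
Tool frame: the origin (TCP) lies midway between the tips of the shut fingers; the grasp point (between the pads) lies 19 mm behind it; z points along the fingers, y is the direction in which the jaws open and shut (so a half turn about z gives the same grasp; the last joint's range is limited). The gripper opens to 85 mm and grips with 20 to 120 N. Pads are 22 mm wide; open, the fingers measure 114 mm over their backs; the gripper's body (76 mm by 85 mm) begins 54 mm behind the grasp point. The pads swing forward as they close: fully open they stand 13 mm farther back than shut.
Start: joints at [-1.139, 0.264, 1.604, -0, 1.274, -0.037], TCP at [0.305, -0.602, 0.192] pointing down, gripper open.
Joint ranges: [-2.63, 2.63], [-0.94, 2.18], [0.31, 2.57], [-1.31, 4.45], [0, 2.66], [-2.55, 2.55]. Speed limits (rad/s): [2.57, 2.57, 3.14, 3.14, 3.14, 3.14].

INTERFACE

Orientations are given as a rotation vector (axis times angle).
In Python, from workcell import readout, read_camera, camera_params, bot gives the robot as it stands.
- The arm moves only by the tool apply_moves, never from a script. Its argument "plan" is a list that holds one entry, the list of rows, each a list of 7 numbers: the shift along the tool's x, y, z each as a share of 1000 mm, from -1 to 1, then the turn, a rotation vector about the tool's x, y, z each as a share of pi rad, from -1 to 1, then the gripper command: -1 is fully open, 1 is shut, values between are in proportion. A call has exactly 8 rows; each row is the pose to reach, as a shift and turn from the pose commanded when the call began, along the tool's axes at that moment, turning the shorter way round; what a row does not reach only later rows make up. A row lasts 1/12 s, in which the tool goes at most 41.7 mm and 7.16 degrees, less where a joint would pass 70% of its speed; a pose out of reach is approached as far as the arm can. A call with a number of a shift or a turn outside -1 to 1 is refused whole. A call with a gripper value outside its range is refused whole. The fingers move at their own pace and stop on an object; "force" is the grip in N (left out, the last holds). Time passes only in rows, so rows that repeat a pose let the fingers close, or fill a call up. It gives the time, the measured TCP pose, the force and the opening at its end, in the units of the state.
- readout.read_state(): the state, without advancing time (a new reading comes with each control period).
- read_camera(name): name is "scene" or "top" or "wrist"; returns the picture (420x560x3 uint8, red, green, blue); there is no depth.
- camera_params(name): a dict with "fovy" (degrees; the focal length in pixels is half the picture's height over the tangent of half this angle, whatever the lens; pixels are square), "cx", "cy" (the principal point, pixels), "rvec" (rotation vector, rad) and "tvec" (3), from world to camera coordinates, as OpenCV has them; the wrist camera has in their place "hand_eye" (4x4, takes a point from camera to tool coordinates, whose origin is the TCP and whose axes are the flange's). Camera axes: x right, y down, z forward; pixel columns grow to the right and rows downward; lengths in m; the calibration is good to about 2 mm. A picture is of the moment at which its call begins: read the wrist's pose just before it. camera_params takes no time and is no camera call.
- bot.finish_job(): hands the job in, once; it reports no verdict.
The state is a dict: "time": time; "q": joint angles; "joint_vel": joint speeds; "joint_torque": joint torques, N m; "tool_pos": TCP position; "tcp_rot": TCP orientation; "wrist_force": force on the tool from outside, world axes, zero at the start; "torque": the same for the moment, N m; "width": opening from 0.0 (shut) to 1.0 (fully open).
Only numpy, scipy, OpenCV 4.12 (cv2) and the standard library are available. Lean on these libraries where they do the work, as an engineer would, in place of code of your own. Each camera call takes 0.05 s, during which the arm holds its last target.

## Working session

There is one attempt and no reset: what is moved stays moved. The work goes in short steps, Python scripts to look and compute and a tool call to move; the robot and the scene stay as the last step left them, time stands still between calls to the robot, and variables do not carry over. Pictures are saved under pics/ and viewed, and the job is handed in when it is done.

Besides the shell and the picture viewer there is one more tool, called by a JSON object that holds its "name" and its "arguments", one argument or row to a line. apply_moves: Moves the arm, as the interface text tells. Shift numbers are shares of 1000 mm and turn numbers shares of pi rad, none past 1 either way. Its arguments: {"type":"object","properties":{"plan":{"type":"array","items":{"type":"array","items":{"type":"array","items":{"type":"number","minimum":-1,"maximum":1}}}},"force":{"type":"number"}},"required":["plan"]}

```bash
ls; mkdir -p pics; cat > h.py <<'E'
import numpy as np, cv2
from scipy.spatial.transform import Rotation as R
from workcell import readout, read_camera, camera_params, bot
def snap(n,f):
    im=read_camera(n); cv2.imwrite('pics/'+f,im[:,:,::-1]); return im
def cam(n,st=None):
    p=camera_params(n); f=210/np.tan(np.radians(p['fovy'])/2)
    K=np.array([[f,0,p['cx']],[0,f,p['cy']],[0,0,1]])
    if 'rvec' in p:
        Rm=R.from_rotvec(p['rvec']).as_matrix(); t=np.array(p['tvec'])
        return K,Rm.T,-Rm.T@t
    H=np.array(p['hand_eye']); Rt=R.from_rotvec(st['tcp_rot']).as_matrix()
    return K,Rt@H[:3,:3],Rt@H[:3,3]+np.array(st['tool_pos'])
def ray(c,u,v):
    K,Rm,o=c; d=Rm@np.linalg.inv(K)@np.array([u,v,1.]); return o,d/np.linalg.norm(d)
def plane(c,u,v,z):
    o,d=ray(c,u,v); return o+d*(z-o[2])/d[2]
def proj(c,P):
    K,Rm,o=c; x=K@(Rm.T@(np.array(P)-o)); return x[:2]/x[2]
E
python3 - <<'E'
from h import *
s=readout.read_state(); print(s)
for n in ['scene','top','wrist']:
    snap(n,n+'0.png'); print(n,camera_params(n))
    c=cam(n,s); print(c[2])
E
```

```text
pics
{'time': 0.0, 'q': array([-1.13891397e+00,  2.64778472e-01,  1.60542593e+00,  7.42117006e-06,
        1.27370999e+00, -3.68905846e-02]), 'joint_vel': array([-1.79579693e-03, -2.16797711e-03,  1.29255238e-05,  3.84400510e-04,
       -1.80019848e-03, -1.46624107e-03]), 'joint_torque': array([-1.42212521e-03, -5.15107048e+01, -3.67324340e+01,  1.16516489e-04,
        1.29107983e-02,  1.86681535e-05]), 'tool_pos': array([ 0.30460853, -0.60140432,  0.19031705]), 'tcp_rot': array([-3.05347714e+00, -7.29090788e-01,  7.04152326e-04]), 'wrist_force': array([0.26302371, 0.30116117, 0.34797162]), 'torque': array([0.00778099, 0.05981898, 0.01375785]), 'width': 0.9996743349162722}
scene {'fovy': 52.507544803351166, 'cx': 283.068124001374, 'cy': 209.34325448004995, 'rvec': array([ 0.6048141 , -2.58790862,  1.297826  ]), 'tvec': array([0.45137799, 0.26993699, 1.15881483])}
[0.08871933 0.89094499 0.90432615]
top {'fovy': 51.67339474681117, 'cx': 283.704340072108, 'cy': 212.87178039407053, 'rvec': array([ 1.55538248, -2.56303021,  0.31956106]), 'tvec': array([0.18865382, 0.50097743, 1.1819421 ])}
[0.26252007 0.07831345 1.2682689 ]
wrist {'fovy': 64.63318165507442, 'cx': 281.46690968083357, 'cy': 209.10582777723207, 'hand_eye': array([[ 7.31202410e-04, -9.57111212e-01, -2.89719854e-01,
         7.32812189e-02],
       [ 9.99999552e-01,  8.73960737e-04, -3.63370116e-04,
        -2.67156295e-04],
       [ 6.00989390e-04, -2.89719459e-01,  9.57111422e-01,
        -1.82489103e-01],
       [ 0.00000000e+00,  0.00000000e+00,  0.00000000e+00,
         1.00000000e+00]])}
[ 0.37003997 -0.5684436   0.37281308]
```

View pics/scene0.png

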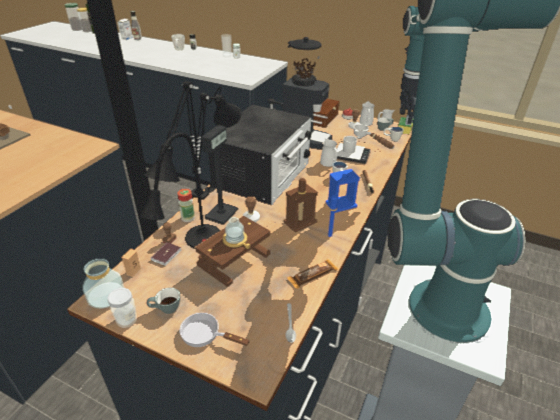

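View pics/top0.png

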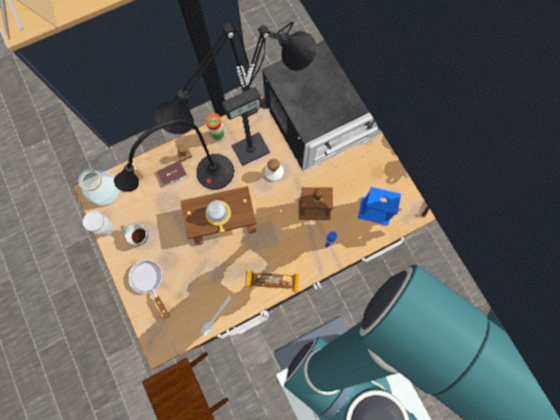

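View pics/wrist0.png

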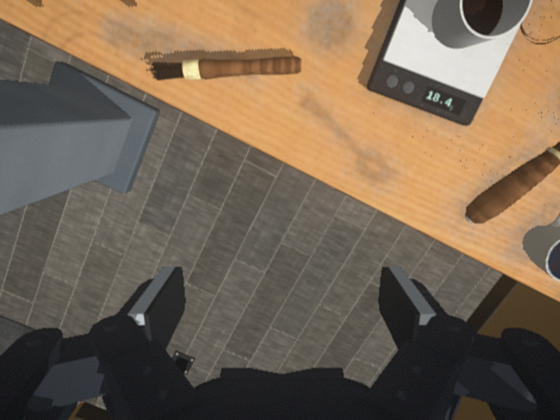

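```bash
python3 - <<'E'
import cv2
a=cv2.imread('pics/top0.png')[160:340,70:310]; cv2.imwrite('pics/c1.png',cv2.resize(a,None,fx=3.3,fy=3.3,interpolation=2))
a=cv2.imread('pics/scene0.png')[130:350,80:380]; cv2.imwrite('pics/c2.png',cv2.resize(a,None,fx=2.66,fy=2.66,interpolation=2))
a=cv2.imread('pics/top0.png')[130:300,240:440]; cv2.imwrite('pics/c3.png',cv2.resize(a,None,fx=3.5,fy=3.5,interpolation=2))
E
```

```text
(no output)
```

View pics/c1.png

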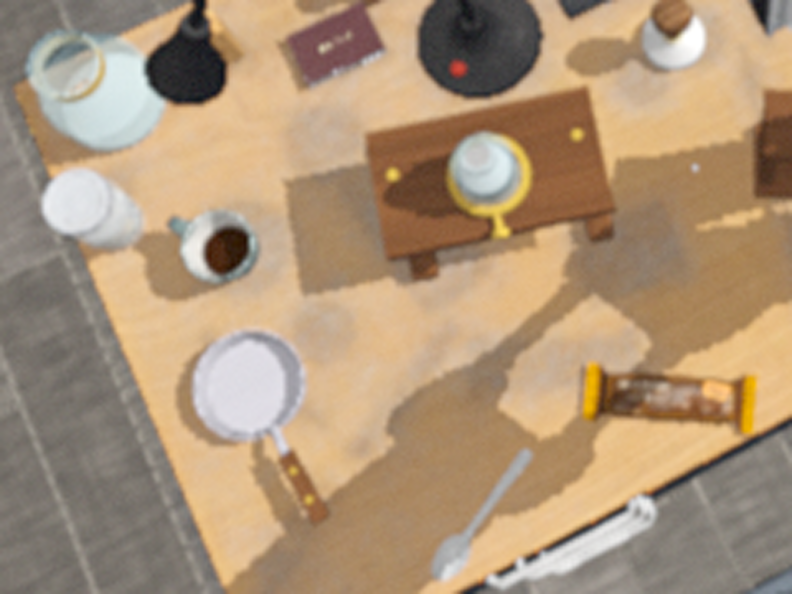

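View pics/c2.png

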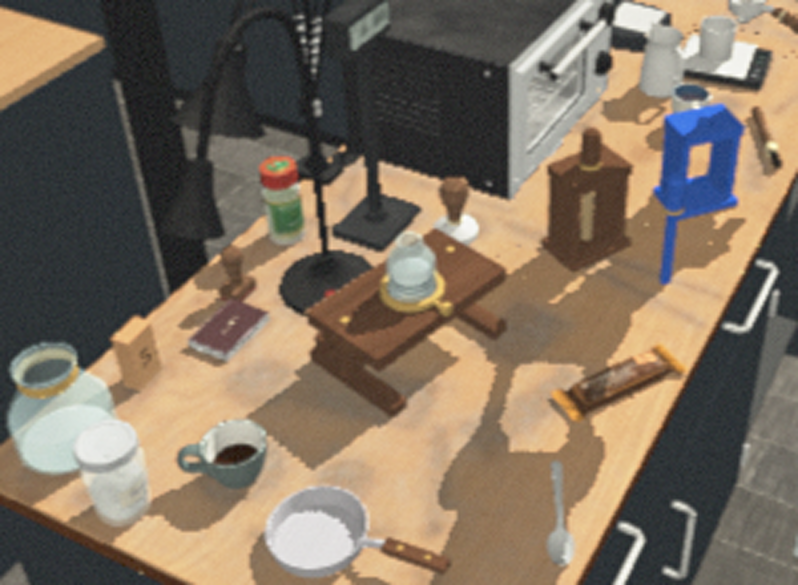

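View pics/c3.png

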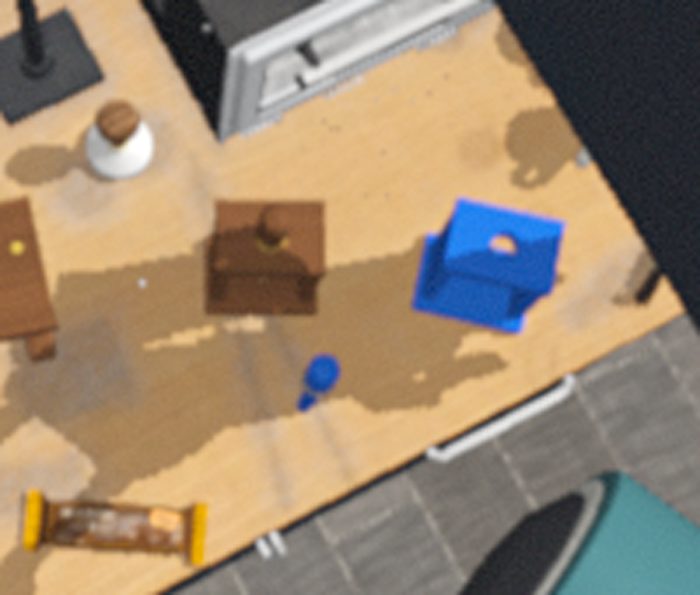

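```bash
python3 - <<'E'
from h import *
t=cam('top'); s=cam('scene')
c1=lambda u,v:(u/3.3+70-.35,v/3.3+160-.35)
c2=lambda u,v:(u/2.66+80-.3,v/2.66+130-.3)
c3=lambda u,v:(u/3.5+240-.35,v/3.5+130-.35)
def P(n,c,uv,z): print(n,np.round(uv,1),plane(c,*uv,z).round(4))
P('pan rim T',t,c1(249,386),.022);P('pan rim S',s,c2(319,530),.016)
P('grip near',t,c1(284,455),.032);P('grip far',t,c1(319,520),.032)
P('gripS near',s,c2(387,543),.032);P('gripS far',s,c2(446,564),.032)
P('cyl top T',t,c1(482,150),.160);P('cyl top S',s,c2(410,240),.160)
P('ring T',t,c1(488,175),.09);P('ring S',s,c2(414,292),.09)
for q in [(366,131),(586,89),(613,212),(388,257)]: P('deck',t,c1(*q),.088)
P('rodtop T',t,c3(273,217),.176);P('rodtop S',s,c2(592,134),.176)
for q in [(217,202),(325,202),(323,273),(213,270)]: P('rack',t,c3(*q),.126)
P('bluerod top',t,c3(323,373),.16);P('bluerod foot',t,c3(303,404),0);P('bluerod foot S',s,c2(667,282),0)
P('cup1',t,c1(222,246),.045);P('tamper top',t,c3(118,120),.083)
for q in [(437,573),(528,453)]: P('spoon',t,c1(*q),.005)
for q in [(590,365),(588,415),(752,378),(744,430)]: P('bar',t,c1(*q),.016)
P('lamp base',t,c1(480,45),.01)
for q in [(455,207),(560,222),(523,330),(420,300)]: P('bluerack',t,c3(*q),.126)
# lamp head triangulate
def tri(a,b):
    o1,d1=ray(t,*a);o2,d2=ray(s,*b);A=np.stack([d1,-d2],1);x=np.linalg.lstsq(A,o2-o1,rcond=None)[0];p=o1+d1*x[0];q=o2+d2*x[1];return ((p+q)/2).round(3),np.linalg.norm(p-q).round(4)
print('rod',tri(c3(273,217),c2(592,134)),'cyl',tri(c1(482,150),c2(410,240)))
print('bluerod', tri(c3(323,373),c2(677,205)))
E
```

```text
pan rim T [145.1 276.6] [0.5566 0.3692 0.022 ]
pan rim S [199.6 328.9] [0.5572 0.3677 0.016 ]
grip near [155.7 297.5] [0.4868 0.3634 0.032 ]
grip far [166.3 317.2] [0.4238 0.3587 0.032 ]
gripS near [225.2 333.8] [0.4848 0.3613 0.032 ]
gripS far [247.4 341.7] [0.425  0.3569 0.032 ]
cyl top T [215.7 205.1] [0.6115 0.0975 0.16  ]
cyl top S [233.8 219.9] [0.6086 0.1022 0.16  ]
ring T [217.5 212.7] [0.6113 0.1035 0.09  ]
ring S [235.3 239.5] [0.6065 0.1043 0.09  ]
deck [180.6 199.3] [0.6953 0.1796 0.088 ]
deck [247.2 186.6] [ 0.6421 -0.0043  0.088 ]
deck [255.4 223.9] [0.534  0.0237 0.088 ]
deck [187.2 237.5] [0.5865 0.2083 0.088 ]
rodtop T [317.6 191.6] [ 0.5159 -0.1563  0.176 ]
rodtop S [302.3 180.1] [ 0.511 -0.151  0.176]
rack [301.6 187.4] [ 0.5587 -0.1338  0.126 ]
rack [332.5 187.4] [ 0.5195 -0.2093  0.126 ]
rack [331.9 207.6] [ 0.4696 -0.1798  0.126 ]
rack [300.5 206.8] [ 0.5112 -0.1049  0.126 ]
bluerod top [331.9 236.2] [ 0.3962 -0.1348  0.16  ]
bluerod foot [326.2 245.1] [ 0.4    -0.1375  0.    ]
bluerod foot S [330.5 235.7] [ 0.3966 -0.1396  0.    ]
cup1 [136.9 234.2] [0.6738 0.3371 0.045 ]
tamper top [273.4 163.9] [ 0.6705 -0.1025  0.083 ]
spoon [202.1 333.3] [0.3408 0.2935 0.005 ]
spoon [229.6 296.9] [0.3955 0.1813 0.005 ]
bar [248.4 270.3] [0.4374 0.0995 0.016 ]
bar [247.8 285.4] [0.3995 0.1202 0.016 ]
bar [297.5 274.2] [ 0.3621 -0.0207  0.016 ]
bar [295.1 290. ] [0.3258 0.0064 0.016 ]
lamp base [215.1 173.3] [0.7509 0.0585 0.01  ]
bluerack [369.6 188.8] [ 0.4686 -0.2981  0.126 ]
bluerack [399.6 193.1] [ 0.4199 -0.3651  0.126 ]
bluerack [389.1 223.9] [ 0.3586 -0.2946  0.126 ]
bluerack [359.6 215.4] [ 0.4159 -0.236   0.126 ]
rod (array([ 0.515, -0.158,  0.171]), np.float64(0.0032)) cyl (array([0.612, 0.097, 0.155]), np.float64(0.0011))
bluerod (array([ 0.399, -0.144,  0.115]), np.float64(0.0054))
```

```bash
cat >> h.py <<'E'
def Rd(yaw):
    c,s=np.cos(np.radians(yaw)),np.sin(np.radians(yaw))
    return np.array([[c,s,0],[s,-c,0],[0,0,-1.]])
def go(pos,yaw,st=None):
    st=st or readout.read_state(); Rt=R.from_rotvec(st['tcp_rot']).as_matrix()
    d=Rt.T@(np.array(pos)-st['tool_pos']); w=R.from_matrix(Rt.T@Rd(yaw)).as_rotvec()/np.pi
    print('row',d.round(4),w.round(4),'t',round(st['time'],2),'pos',st['tool_pos'].round(4),'F',st['wrist_force'].round(1),'w',round(st['width'],3))
E
python3 - <<'E'
from h import *
go([.42,-.15,.33],110); go([.44,.36,.25],184)
E
```

```text
row [ 0.3069 -0.351  -0.1387] [-5.000e-04 -4.000e-04 -4.619e-01] t 0.15 pos [ 0.3047 -0.6016  0.1906] F [-0.4  0.1  0.2] w 0.997
row [ 0.5551 -0.7968 -0.0579] [-1.00e-04 -8.00e-04 -8.73e-01] t 0.15 pos [ 0.3047 -0.6016  0.1906] F [-0.4  0.1  0.2] w 0.997
```

{"name": "apply_moves", "arguments": {
  "plan": [
    [[0,0,-0.04,0,0,-0.04,-1],[0,0,-0.08,0,0,-0.08,-1],[0.03,-0.035,-0.12,0,0,-0.12,-1],[0.307,-0.351,-0.139,0,0,-0.46,-1],[0.307,-0.351,-0.139,0,0,-0.46,-1],[0.307,-0.351,-0.139,0,0,-0.46,-1],[0.307,-0.351,-0.139,0,0,-0.46,-1],[0.307,-0.351,-0.139,0,0,-0.46,-1]]
  ],
  "force": 80
}}

```text
time: 0.82
tool_pos: [0.3638, -0.3683, 0.3139]
tcp_rot: [-2.326, -2.111, -0.0]
wrist_force: [1.4, 0.3, 1.4]
width: 1.002
```

```bash
python3 - <<'E'
from h import *
go([.42,-.15,.33],110); go([.44,.36,.25],184)
E
```

```text
row [ 0.2227  0.0349 -0.016 ] [-0.000e+00 -1.000e-04 -1.418e-01] t 0.82 pos [ 0.3638 -0.3683  0.3139] F [1.4 0.3 1.4] w 1.002
row [0.7322 0.0056 0.0642] [ 1.000e-04 -1.000e-04 -5.529e-01] t 0.82 pos [ 0.3638 -0.3683  0.3139] F [1.4 0.3 1.4] w 1.002
```

{"name": "apply_moves", "arguments": {
  "plan": [
    [[0.732,0.006,0.0,0,0,-0.55,-1],[0.732,0.006,0.0,0,0,-0.55,-1],[0.732,0.006,0.0,0,0,-0.55,-1],[0.732,0.006,0.0,0,0,-0.55,-1],[0.732,0.006,0.0,0,0,-0.55,-1],[0.732,0.006,0.0,0,0,-0.55,-1],[0.732,0.006,0.0,0,0,-0.55,-1],[0.732,0.006,0.0,0,0,-0.55,-1]]
  ]
}}

```text
time: 1.48
tool_pos: [0.4001, -0.0371, 0.3141]
tcp_rot: [1.028, 2.968, 0.0]
wrist_force: [0.9, -0.1, 0.3]
width: 0.998
```

```bash
python3 - <<'E'
from h import *
go([.44,.36,.25],184)
E
```

```text
row [0.2143 0.3367 0.0641] [ 0.000e+00  2.000e-04 -2.346e-01] t 1.48 pos [ 0.4001 -0.0371  0.3141] F [ 0.9 -0.1  0.3] w 0.998
```

{"name": "apply_moves", "arguments": {
  "plan": [
    [[0.214,0.337,0.064,0,0,-0.235,-1],[0.214,0.337,0.064,0,0,-0.235,-1],[0.214,0.337,0.064,0,0,-0.235,-1],[0.214,0.337,0.064,0,0,-0.235,-1],[0.214,0.337,0.064,0,0,-0.235,-1],[0.214,0.337,0.064,0,0,-0.235,-1],[0.214,0.337,0.064,0,0,-0.235,-1],[0.214,0.337,0.064,0,0,-0.235,-1]]
  ]
}}

```text
time: 2.15
tool_pos: [0.4352, 0.2904, 0.2609]
tcp_rot: [-0.104, 3.14, -0.0]
wrist_force: [1.1, -0.2, 0.9]
width: 1.001
```

```bash
python3 - <<'E'
from h import *
go([.44,.36,.25],184)
s=readout.read_state(); snap('wrist','w1.png'); c=cam('wrist',s)
print(proj(c,[.4553,.360,.032]),proj(c,[.557,.368,.022]),proj(c,[.4868,.3625,.032]),proj(c,[.424,.358,.032]))
E
```

```text
row [-0.0094  0.0692  0.0108] [-0.0001  0.     -0.0011] t 2.15 pos [0.4352 0.2904 0.2609] F [ 1.1 -0.2  0.9] w 1.001
[334.82810421 190.30109071] [331.15172463 260.10954266] [333.99454106 213.97814219] [336.0794797  165.76725183]
```

View pics/w1.png

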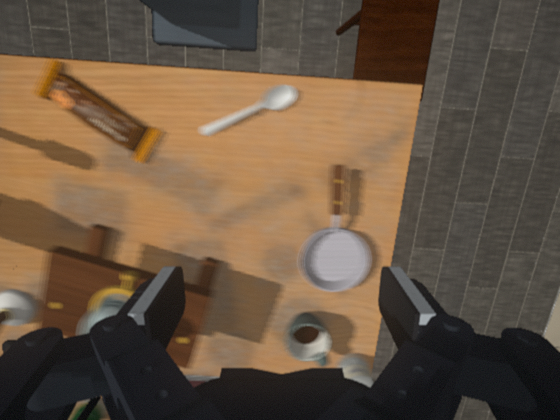

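```bash
python3 - <<'E'
from h import *
im=cv2.imread('pics/w1.png'); cv2.imwrite('pics/c4.png',cv2.resize(im[150:310,260:420],None,fx=3.7,fy=3.7,interpolation=2))
s=readout.read_state(); print(s['joint_vel'].round(3)); go([.444,.359,.1],184.2)
E
```

```text
[-0.075 -0.057  0.066 -0.052  0.079 -0.145]
row [-0.0137  0.0605  0.1589] [ 0.0016 -0.0007 -0.0014] t 2.2 pos [0.4349 0.2969 0.2587] F [ 1.4  6.5 -0.4] w 1.0
```

View pics/c4.png

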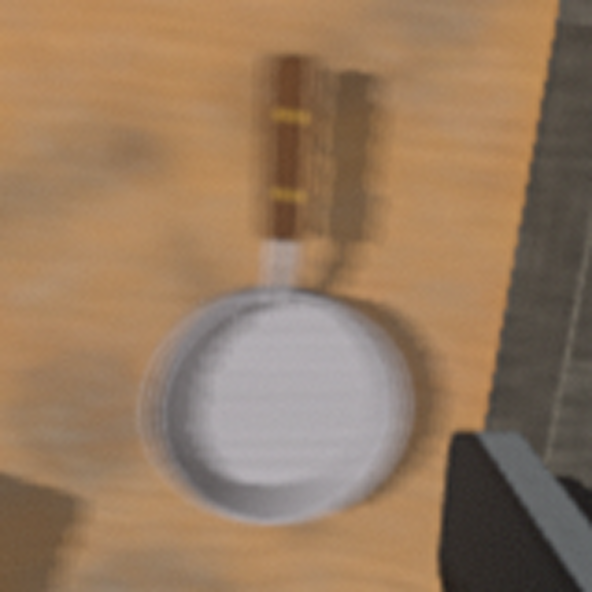

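{"name": "apply_moves", "arguments": {
  "plan": [
    [[-0.01,0.06,0.04,0,0,0,-1],[-0.014,0.06,0.08,0,0,0,-1],[-0.014,0.06,0.11,0,0,0,-1],[-0.014,0.06,0.11,0,0,0,-1],[-0.014,0.06,0.11,0,0,0,-1],[-0.014,0.06,0.11,0,0,0,-1],[-0.014,0.06,0.11,0,0,0,-1],[-0.014,0.06,0.11,0,0,0,-1]]
  ]
}}

```text
time: 2.87
tool_pos: [0.4478, 0.3496, 0.1547]
tcp_rot: [-0.101, 3.135, 0.005]
wrist_force: [0.3, 0.1, -0.2]
width: 1.001
```

```bash
python3 - <<'E'
from h import *
go([.444,.359,.1],184.2)
s=readout.read_state(); print(s['joint_vel'].round(3));im=snap('wrist','w2.png'); c=cam('wrist',s)
print(proj(c,[.4553,.360,.032]),proj(c,[.557,.368,.022]),proj(c,[.4868,.3625,.032]),proj(c,[.424,.358,.032]))
E
```

```text
row [0.0034 0.0095 0.0548] [ 0.0009  0.0015 -0.0028] t 2.87 pos [0.4478 0.3496 0.1547] F [ 0.3  0.1 -0.2] w 1.001
[ 0.001 -0.002  0.003  0.001 -0.003 -0.   ]
[291.29413269 198.87912192] [291.44055745 288.42501284] [291.46523008 230.02025678] [291.63645601 166.1105607 ]
```

View pics/w2.png

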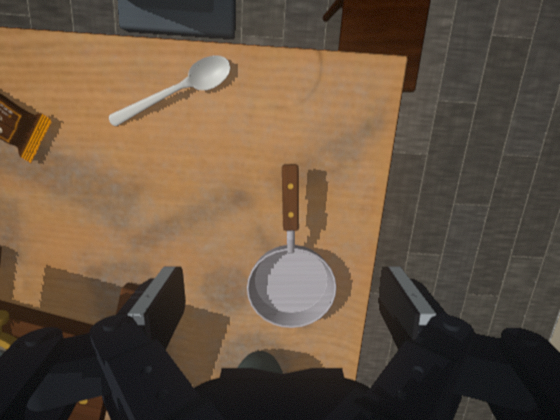

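```bash
python3 - <<'E'
from h import *
s=readout.read_state(); c=cam('wrist',s)
im=cv2.imread('pics/w2.png'); hsv=cv2.cvtColor(im,cv2.COLOR_BGR2HSV)
sub=im[150:245,270:310]; m=(sub[:,:,2]<140)&(sub[:,:,0]<60)
m=((sub.astype(int).sum(2)<260)).astype(np.uint8)
n,l,st,ce=cv2.connectedComponentsWithStats(m); 
for i in range(1,n):
    if st[i,4]>100: print(st[i],ce[i]+[270,150])
P=[plane(c,*uv,z) for uv,z in [((290,164),.0325),((290,231),.0325),((291,287),.021)]]
print(np.round(P,4)); d=P[2]-P[0]; print(np.degrees(np.arctan2(d[1],d[0])), np.linalg.norm((P[0]+P[1])[:2]/2-P[2][:2]))
g=(P[0]+P[1])/2; e=np.array([np.cos(np.radians(4)),np.sin(np.radians(4)),0])
t=g-.008*e; t[2]=.009; print(t); go(t,184)
E
```

```text
[  12   14   17   67 1020] [290.24705882 196.10392157]
[[0.4219 0.3563 0.0325]
 [0.4875 0.3611 0.0325]
 [0.5556 0.3674 0.021 ]]
4.762146045481388 0.1013133794169579
[0.44671481 0.35811531 0.009     ]
row [0.001  0.0082 0.1456] [ 0.0008  0.0014 -0.0017] t 2.92 pos [0.4476 0.3495 0.1546] F [-0.3  0.2  0.2] w 0.999
```

{"name": "apply_moves", "arguments": {
  "plan": [
    [[0.001,0.0085,0.04,0.001,0.001,-0.002,-1],[0.001,0.0085,0.08,0.001,0.001,-0.002,-1],[0.001,0.0085,0.12,0.001,0.001,-0.002,-1],[0.001,0.0085,0.144,0.001,0.001,-0.002,-1],[0.001,0.0085,0.144,0.001,0.001,-0.002,-1],[0.001,0.0085,0.144,0.001,0.001,-0.002,-1],[0.001,0.0085,0.144,0.001,0.001,-0.002,-0.2],[0.001,0.0085,0.144,0.001,0.001,-0.002,1]]
  ],
  "force": 90
}}

```text
time: 3.58
tool_pos: [0.447, 0.3592, 0.0109]
tcp_rot: [-0.112, 3.138, 0.0]
wrist_force: [-0.8, 1.1, 0.5]
width: 0.747
```

```bash
python3 - <<'E'
from h import *
go([.4467,.3581,.009],184)
E
```

```text
row [ 0.0004 -0.0011  0.0019] [0.     0.0007 0.0005] t 3.58 pos [0.447  0.3592 0.0109] F [-0.8  1.1  0.5] w 0.747
```

Close fully, then lift 24 mm.

{"name": "apply_moves", "arguments": {
  "plan": [
    [[0,0,0.001,0,0,0,1],[0,0,0.001,0,0,0,1],[0,0,0.001,0,0,0,1],[0,0,0.001,0,0,0,1],[0,0,-0.008,0,0,0,1],[0,0,-0.016,0,0,0,1],[0,0,-0.024,0,0,0,1],[0,0,-0.024,0,0,0,1]]
  ]
}}

```text
time: 4.25
tool_pos: [0.4461, 0.3589, 0.0341]
tcp_rot: [-0.113, 3.139, -0.001]
wrist_force: [0.1, 0.7, 0.9]
width: -0.004
```

```bash
python3 - <<'E'
from h import *
s=readout.read_state(); snap('wrist','w3.png');snap('scene','s3.png')
go([.447,.359,.035],184); print(s['torque'].round(2))
E
```

```text
row [-0.002   0.0008 -0.0025] [-0.0006 -0.0004  0.0006] t 4.35 pos [0.4451 0.3581 0.0325] F [-1.1  0.2  0.4] w -0.002
[ 0.01 -0.04 -0.02]
```

View pics/w3.png

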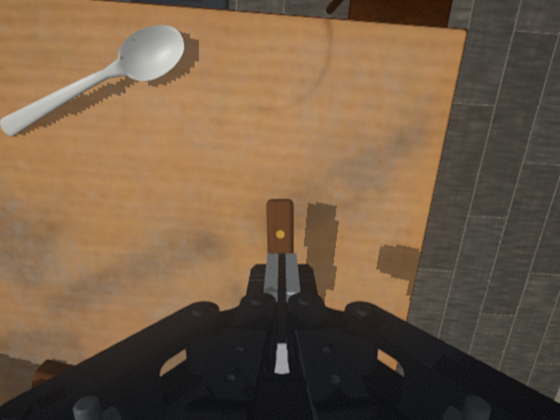

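View pics/s3.png

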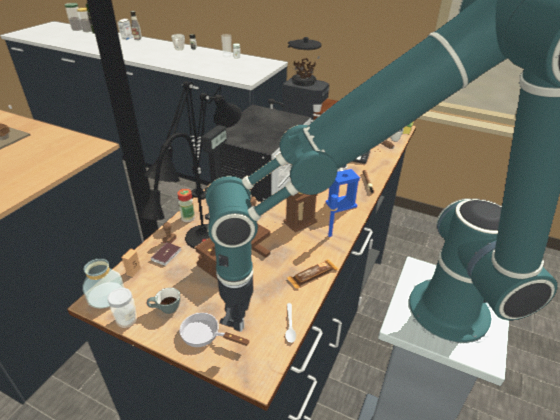

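{"name": "apply_moves", "arguments": {
  "plan": [
    [[0,0,0,0,0,0,-0.2],[0,0,0,0,0,0,-0.2],[0,0,0,0,0,0,-0.2],[0,0,0,0,0,0,-0.2],[0,0,0,0,0,0,-0.2],[0,0,0,0,0,0,-0.2],[0,0,0,0,0,0,-0.2],[0,0,0,0,0,0,-0.2]]
  ]
}}

```text
time: 5.02
tool_pos: [0.4443, 0.3575, 0.0313]
tcp_rot: [0.113, -3.136, 0.005]
wrist_force: [0.6, 0.1, 0.4]
width: 0.598
```

```bash
python3 - <<'E'
from h import *
s=readout.read_state(); snap('wrist','w4.png');c=cam('wrist',s)
go([.4467,.3585,.008],184.5)
print(proj(c,[.4553,.359,.0325]),proj(c,[.422,.3565,.0325]))
E
```

```text
row [-0.0025  0.0009  0.0233] [-0.001  -0.001  -0.0022] t 5.07 pos [0.4443 0.3575 0.0313] F [-0.1  0.3 -0.4] w 0.605
[282.25519344 258.18696163] [282.14965981 204.30849668]
```

View pics/w4.png

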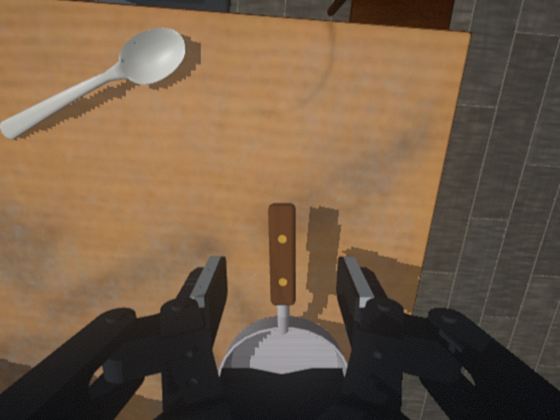

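```bash
python3 - <<'E'
from h import *
s=readout.read_state(); c=cam('wrist',s)
p=s['tool_pos']; Rt=R.from_rotvec(s['tcp_rot']).as_matrix()
for z in [0,-.009,-.019]: print(proj(c,p+Rt@[0,0,z]))
print(proj(c,[p[0],p[1],.0325]))
E
```

```text
[281.10497245 240.14252404]
[281.0923204  246.16055569]
[281.07682469 253.5311892 ]
[281.09665792 240.91656582]
```

{"name": "apply_moves", "arguments": {
  "plan": [
    [[-0.001,0.001,0.012,0,0,-0.002,-0.2],[-0.0025,0.001,0.024,-0.001,-0.001,-0.002,-0.2],[-0.0025,0.001,0.024,-0.001,-0.001,-0.002,-0.2],[-0.0025,0.001,0.024,-0.001,-0.001,-0.002,1],[-0.0025,0.001,0.024,-0.001,-0.001,-0.002,1],[-0.0025,0.001,0.024,-0.001,-0.001,-0.002,1],[-0.0025,0.001,0.024,-0.001,-0.001,-0.002,1],[-0.0025,0.001,0.024,-0.001,-0.001,-0.002,1]]
  ]
}}

```text
time: 5.73
tool_pos: [0.4471, 0.359, 0.0079]
tcp_rot: [-0.123, 3.138, 0.001]
wrist_force: [0.0, 0.1, -0.0]
width: -0.005
```

```bash
python3 - <<'E'
from h import *
s=readout.read_state(); snap('wrist','w5.png');c=cam('wrist',s)
go([.4467,.3585,.008],184.5)
E
```

```text
row [ 0.0004 -0.0004 -0.0001] [ 0.0002  0.0002 -0.0002] t 5.78 pos [0.447  0.3589 0.0079] F [0.  0.2 0.8] w -0.001
```

View pics/w5.png

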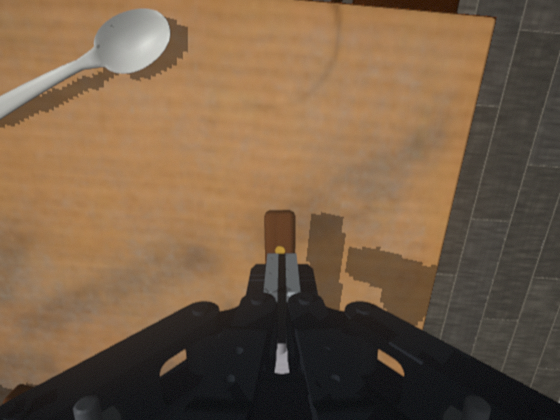

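```bash
python3 - <<'E'
from h import *
s=readout.read_state(); im=snap('scene','s5.png');c=cam('scene')
uv=proj(c,s['tool_pos']);print(uv, proj(c,s['tool_pos']+np.array([0,0,.05])))
u,v=uv.astype(int); a=cv2.imread('pics/s5.png')[v-60:v+40,u-70:u+60]; cv2.imwrite('pics/c5.png',cv2.resize(a,None,fx=6,fy=6,interpolation=2))
E
```

```text
[239.45878287 344.97435385] [238.54219186 332.24024041]
```

View pics/c5.png

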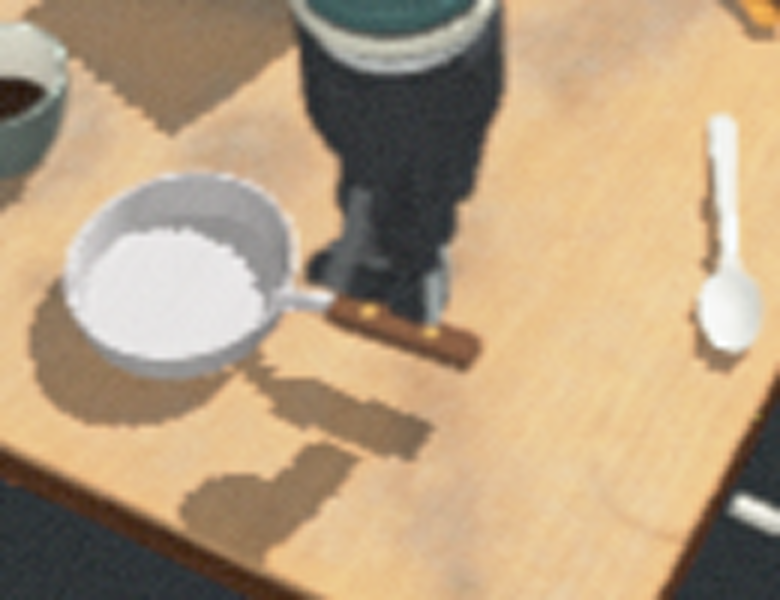

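```bash
python3 - <<'E'
from h import *
s=readout.read_state(); im=snap('top','t5.png');im=snap('wrist','w6.png');w=cam('wrist',s);c=cam('scene');t=cam('top')
def tri(c1,a,c2,b):
    o1,d1=ray(c1,*a);o2,d2=ray(c2,*b);A=np.stack([d1,-d2],1);x=np.linalg.lstsq(A,o2-o1,rcond=None)[0];p=o1+d1*x[0];q=o2+d2*x[1];return ((p+q)/2).round(4),np.linalg.norm(p-q).round(4)
for b in [(253),(260),(270)]: print(tri(w,(282,b),c,(233,337)))
print(s['tool_pos'])
a=cv2.imread('pics/w6.png')[180:420,160:400]; cv2.imwrite('pics/c6.png',cv2.resize(a,None,fx=2.5,fy=2.5,interpolation=2))
u,v=proj(t,s['tool_pos']).astype(int);print(u,v); a=cv2.imread('pics/t5.png')[v-60:v+40,u-70:u+60]; cv2.imwrite('pics/c7.png',cv2.resize(a,None,fx=6,fy=6,interpolation=2))
E
```

```text
(array([0.4564, 0.3592, 0.0258]), np.float64(0.0169))
(array([0.4582, 0.3594, 0.0264]), np.float64(0.0131))
(array([0.4604, 0.3597, 0.028 ]), np.float64(0.0078))
[0.44699557 0.35886468 0.00781104]
165 309
```

View pics/c6.png

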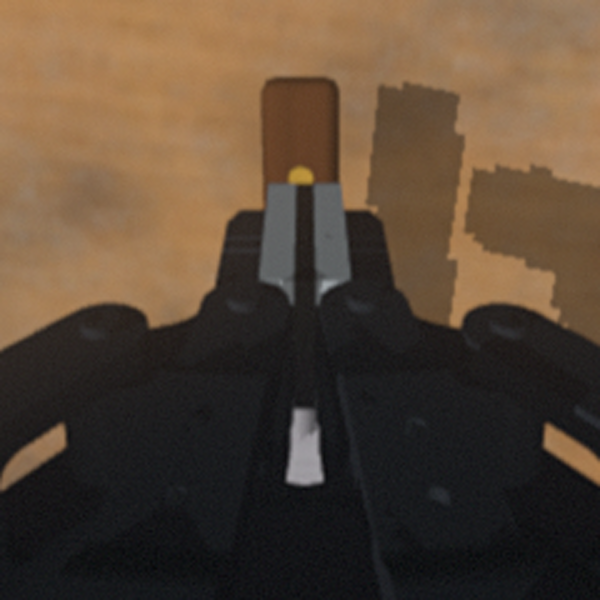

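View pics/c7.png

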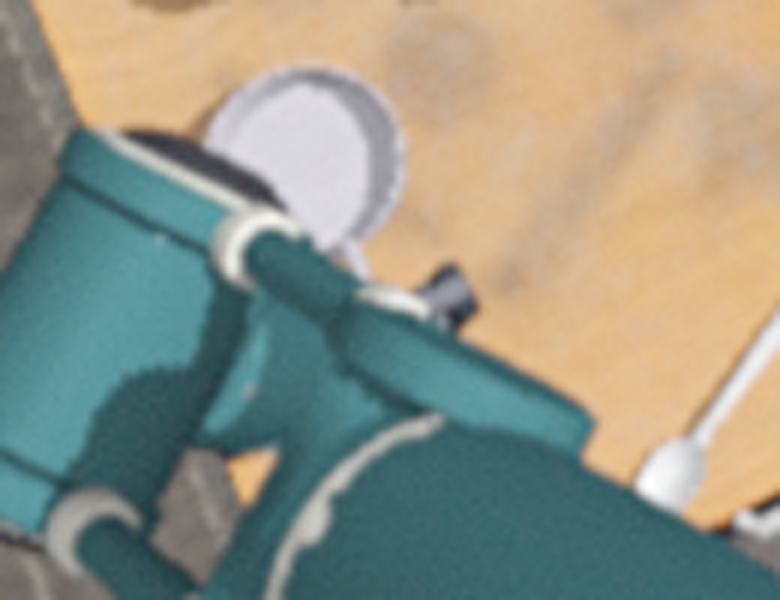

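{"name": "apply_moves", "arguments": {
  "plan": [
    [[0,0,-0.04,0,0,0,1],[0,0,-0.08,0,0,0,1],[0,0,-0.1,0,0,0,1],[0,0,-0.1,0,0,0,1],[0,0,-0.1,0,0,0,1],[0,0,-0.1,0,0,0,1],[0,0,-0.1,0,0,0,1],[0,0,-0.1,0,0,0,1]]
  ]
}}

```text
time: 6.6
tool_pos: [0.4454, 0.3576, 0.1053]
tcp_rot: [0.122, -3.136, 0.003]
wrist_force: [0.6, -0.4, 0.5]
width: 0.002
```

```bash
python3 - <<'E'
from h import *
s=readout.read_state(); snap('scene','s8.png');snap('wrist','w8.png')
print(s['tool_pos'],s['tcp_rot'])
c=cam('scene');uv=proj(c,s['tool_pos']);print(uv,proj(c,s['tool_pos']+[0,0,.05]))
u,v=uv.astype(int); a=cv2.imread('pics/s8.png')[v-60:v+40,u-70:u+60]; cv2.imwrite('pics/c8.png',cv2.resize(a,None,fx=6,fy=6,interpolation=2))
E
```

```text
[0.44535932 0.35764263 0.10525878] [ 0.12248465 -3.13609955  0.00327647]
[238.52609632 319.32281353] [237.52445656 305.00839143]
```

View pics/c8.png

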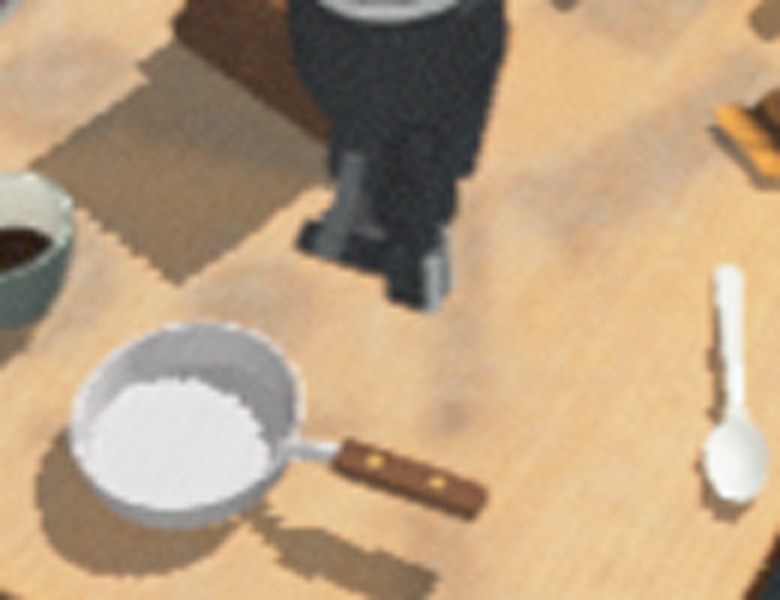

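View pics/w8.png

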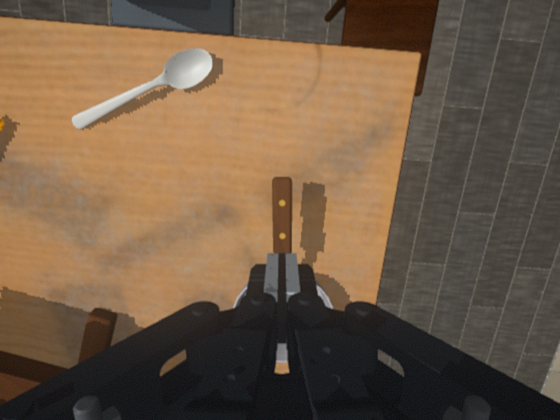

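```bash
python3 - <<'E'
from h import *
import cv2
from scipy.optimize import least_squares
# w4 pose
st={'tool_pos':np.array([.4443,.3575,.0313]),'tcp_rot':np.array([.113,-3.136,.005])}
c=cam('wrist',st)
im=cv2.imread('pics/w4.png'); print([im[r,270:300:6].tolist() for r in (202,204,206,302,304,306,308)])
for a,b in [((282,204),(282,305))]:
    for z in [.0325]: 
        p,q=plane(c,*a,z),plane(c,*b,z); print(p,q,np.linalg.norm(p-q))
p,q=plane(c,269,220,.0325),plane(c,296,220,.0325);print('width',np.linalg.norm(p-q))
print(c[0][0,0],c[2])
s=readout.read_state();c=cam('wrist',s);print(c[2])
st2={'tool_pos':np.array([.4478,.3496,.1547]),'tcp_rot':np.array([-.101,3.135,.005])}
c2=cam('wrist',st2)
# spoon ends both: w2 (111,119),(229,66) ; w8 (75,124),(212,60)
P=[plane(c2,111,120,.004),plane(c2,230,68,.006)];Q=[plane(c,73,123,.004),plane(c,213,62,.006)]
print(np.round(P,4),np.linalg.norm(P[0]-P[1]),np.round(Q,4),np.linalg.norm(Q[0]-Q[1]))
E
```

```text
[[[89, 129, 166], [85, 115, 148], [74, 109, 144], [74, 106, 138], [88, 120, 152]], [[70, 102, 136], [36, 57, 83], [34, 53, 78], [40, 57, 82], [77, 105, 135]], [[37, 60, 92], [38, 63, 94], [40, 64, 96], [37, 61, 94], [42, 62, 85]], [[86, 124, 160], [43, 62, 96], [41, 62, 94], [43, 64, 98], [47, 70, 94]], [[91, 128, 167], [48, 63, 89], [66, 75, 95], [47, 61, 85], [78, 114, 150]], [[88, 126, 163], [110, 132, 164], [160, 156, 160], [85, 87, 95], [94, 132, 171]], [[86, 125, 164], [99, 130, 166], [162, 159, 163], [87, 89, 97], [91, 129, 168]]]
[0.42181897 0.35638647 0.0325    ] [0.48708486 0.36117455 0.0325    ] 0.06544129120172314
width 0.015554467897156588
331.97428374569915 [0.37107369 0.35289264 0.21405768]
[0.37235376 0.35259011 0.2883717 ]
[[0.3953 0.1816 0.004 ]
 [0.3414 0.2958 0.006 ]] 0.1262853253253885 [[0.3962 0.1805 0.004 ]
 [0.3405 0.2959 0.006 ]] 0.1281255867730439
```

```bash
python3 - <<'E'
from h import *
go([.4462,.3583,-.020],184.3)
E
```

```text
row [-0.0008  0.0005  0.1257] [-0.0005 -0.0008  0.0009] t 6.7 pos [0.4457 0.3579 0.1057] F [-0.  -0.2  0.3] w -0.003
```

{"name": "apply_moves", "arguments": {
  "plan": [
    [[0,0,0.02,0,0,0,-0.2],[0,0,0.05,0,0,0,-0.2],[0,0,0.075,0,0,0,-0.2],[-0.001,0.0005,0.09,0,0,0.001,-0.2],[-0.001,0.0005,0.1,0,0,0.001,-0.2],[-0.001,0.0005,0.11,0,0,0.001,-0.2],[-0.001,0.0005,0.12,0,0,0.001,-0.2],[-0.001,0.0005,0.12,0,0,0.001,-0.2]]
  ]
}}

```text
time: 7.37
tool_pos: [0.4466, 0.3584, -0.0145]
tcp_rot: [0.118, -3.137, 0.002]
wrist_force: [-1.4, -0.1, 0.7]
width: 0.606
```

```bash
python3 - <<'E'
from h import *
go([.4462,.3583,-.020],184.3)
s=readout.read_state(); im=snap('scene','s9.png');snap('wrist','w9.png')
c=cam('scene');uv=proj(c,s['tool_pos'])
u,v=uv.astype(int); a=cv2.imread('pics/s9.png')[v-60:v+40,u-70:u+60]; cv2.imwrite('pics/c9.png',cv2.resize(a,None,fx=6,fy=6,interpolation=2))
E
```

```text
row [ 0.0004 -0.0001  0.0055] [-0.0005 -0.0008 -0.0001] t 7.37 pos [ 0.4466  0.3584 -0.0145] F [-1.4 -0.1  0.7] w 0.606
```

View pics/c9.png

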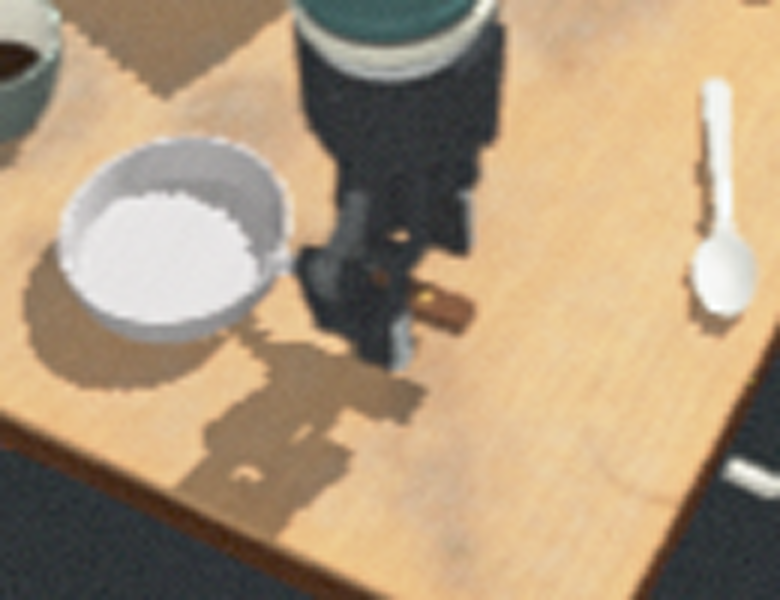

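View pics/w9.png

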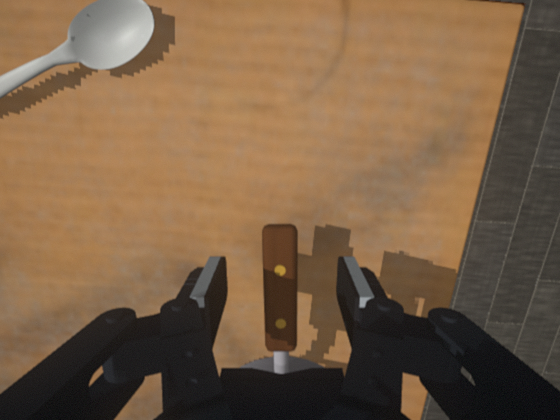

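{"name": "apply_moves", "arguments": {
  "plan": [
    [[0,0,0.004,0,0,0,1],[0,0,0.004,0,0,0,1],[0,0,0.004,0,0,0,1],[0,0,0.004,0,0,0,1],[0,0,0.004,0,0,0,1],[0,0,0.004,0,0,0,1],[0,0,0.004,0,0,0,1],[0,0,0.004,0,0,0,1]]
  ]
}}

```text
time: 8.13
tool_pos: [0.4478, 0.3594, -0.0163]
tcp_rot: [-0.118, 3.139, 0.001]
wrist_force: [-0.7, -1.2, 2.3]
width: 0.152
```

```bash
python3 - <<'E'
from h import *
go([.4462,.3583,-.020],184.3)
s=readout.read_state(); im=snap('scene','s10.png');snap('wrist','w10.png')
c=cam('scene');uv=proj(c,s['tool_pos'])
u,v=uv.astype(int); a=cv2.imread('pics/s10.png')[v-60:v+40,u-70:u+60]; cv2.imwrite('pics/c10.png',cv2.resize(a,None,fx=6,fy=6,interpolation=2))
E
```

```text
row [ 0.0017 -0.001   0.0037] [ 0.0001  0.0001 -0.0001] t 8.13 pos [ 0.4478  0.3594 -0.0163] F [-0.7 -1.2  2.3] w 0.152
```

View pics/c10.png

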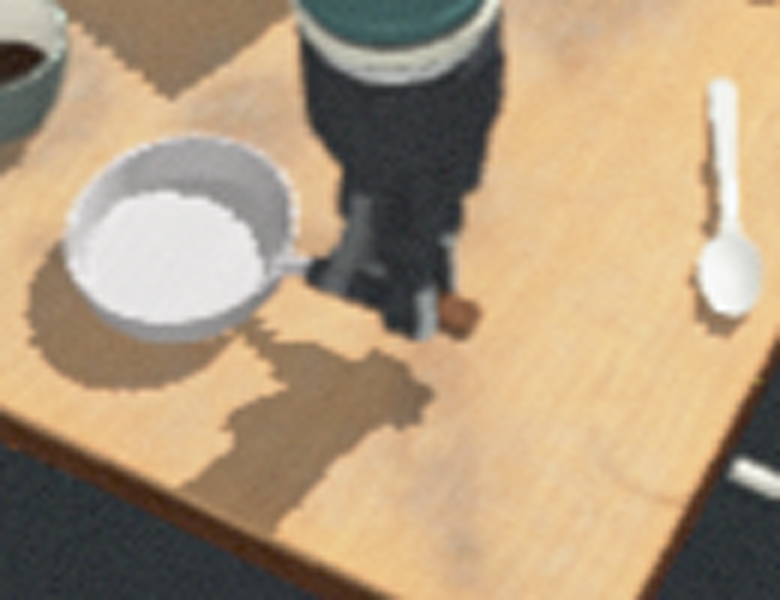

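View pics/w10.png

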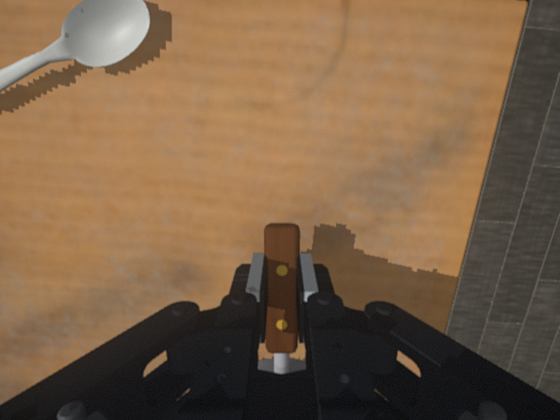

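{"name": "apply_moves", "arguments": {
  "plan": [
    [[0,0,0,0,0,0,0.3],[0,0,0,0,0,0,0.3],[0.001,-0.001,0.005,0,0,0,0.3],[0.0015,-0.001,0.01,0,0,0,0.3],[0.0015,-0.001,0.01,0,0,0,1],[0.0015,-0.001,0.01,0,0,0,1],[0.0015,-0.001,0.01,0,0,0,1],[0.0015,-0.001,0.01,0,0,0,1]]
  ]
}}

```text
time: 8.9
tool_pos: [0.4456, 0.3577, -0.0271]
tcp_rot: [0.118, -3.138, 0.001]
wrist_force: [-0.5, -0.4, -2.0]
width: 0.167
```

```bash
python3 - <<'E'
from h import *
go([.4462,.3583,-.020],184.3)
E
```

```text
row [-0.0007  0.0005 -0.0071] [-0.0002 -0.0004 -0.0001] t 8.9 pos [ 0.4456  0.3577 -0.0271] F [-0.5 -0.4 -2. ] w 0.167
```

{"name": "apply_moves", "arguments": {
  "plan": [
    [[0,0,0,0,0,0,1],[0,0,0,0,0,0,1],[0,0,-0.006,0,0,0,1],[0,0,-0.012,0,0,0,1],[0,0,-0.018,0,0,0,1],[0,0,-0.024,0,0,0,1],[0,0,-0.024,0,0,0,1],[0,0,-0.024,0,0,0,1]]
  ]
}}

```text
time: 9.57
tool_pos: [0.447, 0.3587, -0.0016]
tcp_rot: [-0.118, 3.138, 0.002]
wrist_force: [1.1, -0.6, -2.5]
width: 0.165
```

```bash
python3 - <<'E'
from h import *
go([.388,.165,-.003],164)
s=readout.read_state(); im=snap('scene','s11.png')
c=cam('scene');uv=proj(c,s['tool_pos'])
u,v=uv.astype(int); a=cv2.imread('pics/s11.png')[v-60:v+40,u-70:u+60]; cv2.imwrite('pics/c11.png',cv2.resize(a,None,fx=6,fy=6,interpolation=2))
E
```

```text
row [ 0.0733 -0.1887  0.0011] [0.0005 0.0005 0.1127] t 9.57 pos [ 0.447   0.3587 -0.0016] F [ 1.1 -0.6 -2.5] w 0.165
```

View pics/c11.png

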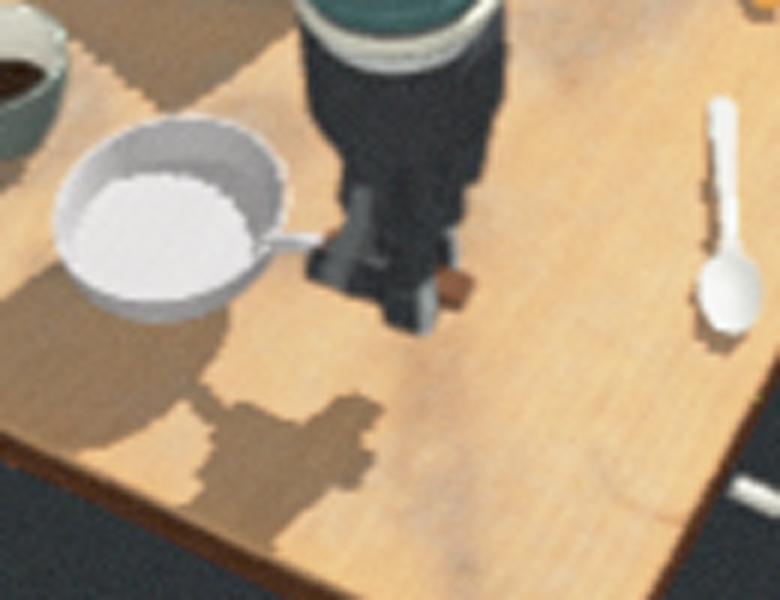

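{"name": "apply_moves", "arguments": {
  "plan": [
    [[0.013,-0.035,0.0,0,0,0.02,1],[0.026,-0.07,0.0,0,0,0.04,1],[0.039,-0.1,0.0,0,0,0.06,1],[0.052,-0.13,0.0,0,0,0.08,1],[0.063,-0.16,0.0,0,0,0.1,1],[0.0735,-0.189,0.001,0,0,0.1127,1],[0.0735,-0.189,0.001,0,0,0.1127,1],[0.0735,-0.189,0.001,0,0,0.1127,1]]
  ]
}}

```text
time: 10.28
tool_pos: [0.3858, 0.1626, -0.0042]
tcp_rot: [-0.441, -3.109, 0.001]
wrist_force: [0.2, 0.2, -3.0]
width: 0.166
```

```bash
python3 - <<'E'
from h import *
go([.503,.1314,-.003],164)
s=readout.read_state(); im=snap('scene','s12.png'); im=snap('wrist','w12.png');im=snap('top','t12.png')
a=cv2.imread('pics/s12.png')[150:350,130:360]; cv2.imwrite('pics/c12.png',cv2.resize(a,None,fx=3.4,fy=3,interpolation=2))
E
```

```text
row [-0.1213  0.0026 -0.0013] [-0.0002 -0.0004 -0.0008] t 10.28 pos [ 0.3858  0.1626 -0.0042] F [ 0.2  0.2 -3. ] w 0.166
```

View pics/c12.png

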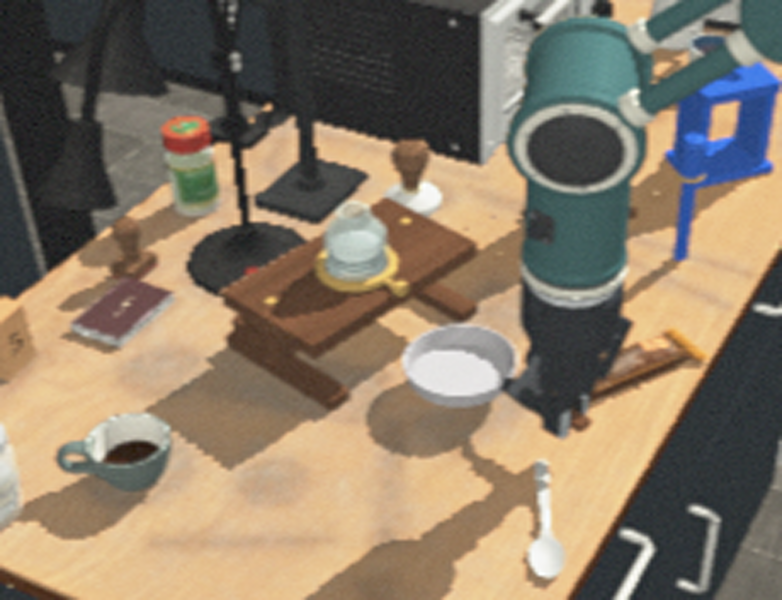

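View pics/t12.png

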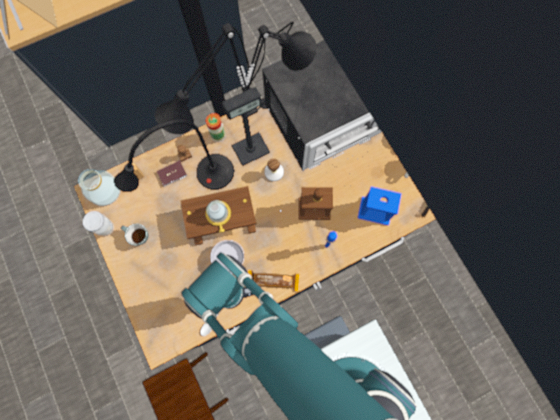

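```bash
python3 - <<'E'
from h import *
a=cv2.imread('pics/t12.png'); cv2.imwrite('pics/c13.png',cv2.resize(a[175:275,170:270],None,fx=6,fy=6,interpolation=2))
a=cv2.imread('pics/s12.png'); cv2.imwrite('pics/c14.png',cv2.resize(a[210:290,190:290],None,fx=7,fy=7,interpolation=2))
E
```

```text
(no output)
```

View pics/c13.png

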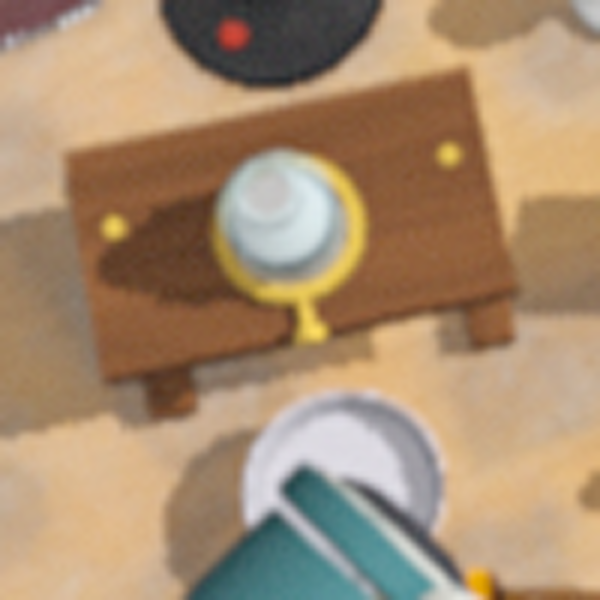

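View pics/c14.png

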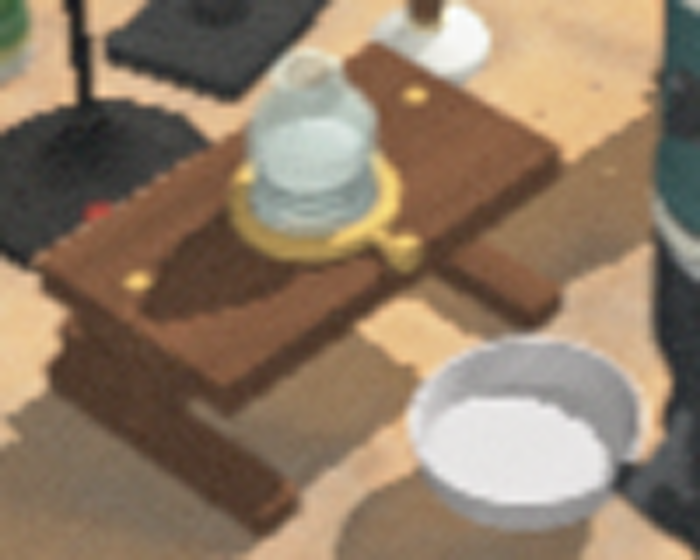

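```bash
python3 - <<'E'
from h import *
t=cam('top'); s=cam('scene')
f=lambda u,v:(u/6+170-.4,v/6+175-.4); g=lambda u,v:(u/7+190-.4,v/7+210-.4)
C=[plane(t,*f(*q),.088) for q in [(68,155),(467,70),(515,288),(107,382)]]
D=[plane(s,*g(*q),.088) for q in [(375,42),(557,155),(225,388),(40,263)]] # scene: RB, RF, LF, LB
D=[D[3],D[0],D[1],D[2]]
for C in (C,D):
    C=np.array(C); y=(C[0]-C[1]+C[3]-C[2]);x=(C[0]-C[3]+C[1]-C[2]);
    fr=(C[2]+C[3])/2; yaw=np.degrees(np.arctan2(-y[0],y[1])); print(C.round(4)[:,:2],'yaw',yaw,np.degrees(np.arctan2(x[1],x[0])),np.linalg.norm(C[0]-C[1]),np.linalg.norm(C[1]-C[2]))
    e=np.array([np.cos(np.radians(yaw)),np.sin(np.radians(yaw)),0]); print('axis',fr+.05*e, 'centre',C.mean(0))
print('ringT',plane(t,*f(290,229),.094),'ringS',plane(s,*g(316,198),.094))
print('topT',plane(t,*f(270,193),.160),'topS',plane(s,*g(306,68),.160))
print('screws',(plane(t,*f(114,228),.088)+plane(t,*f(449,154),.088))/2,(plane(s,*g(138,280),.088)+plane(s,*g(415,95),.088))/2)
print('pan',plane(t,*f(343,491),.046),plane(s,*g(525,418),.046))
E
```

```text
[[ 0.6919  0.18  ]
 [ 0.6428 -0.0053]
 [ 0.5373  0.022 ]
 [ 0.5843  0.2087]] yaw -14.49300683738137 -14.7234583344728 0.1917092842662525 0.10898581817974072
axis [0.60920789 0.10283552 0.088     ] centre [0.61406871 0.10135025 0.088     ]
[[ 0.6916  0.1823]
 [ 0.6443 -0.006 ]
 [ 0.5362  0.0267]
 [ 0.5863  0.2094]] yaw -14.708521442285734 -15.675587407837492 0.19411529193147162 0.11292841758470464
axis [0.60965082 0.10536742 0.088     ] centre [0.61462154 0.10309602 0.088     ]
ringT [0.60937726 0.10256846 0.094     ] ringS [0.60908407 0.10293161 0.094     ]
topT [0.60874166 0.10200292 0.16      ] topS [0.61137341 0.10045163 0.16      ]
screws [0.62954885 0.09805187 0.088     ] [0.63029786 0.09579268 0.088     ]
pan [0.49661002 0.1361118  0.046     ] [0.49521635 0.13447473 0.046     ]
```

```bash
python3 - <<'E'
from h import *
go([.499,.1296,-.0035],164);go([.499,.1296,-.0265],164)
E
```

```text
row [-0.1164 -0.0033  0.0003] [0.0003 0.0003 0.0002] t 10.43 pos [ 0.388   0.1648 -0.0033] F [-0.1  0.6 -2.2] w 0.164
row [-0.1164 -0.0033  0.0233] [0.0003 0.0003 0.0002] t 10.43 pos [ 0.388   0.1648 -0.0033] F [-0.1  0.6 -2.2] w 0.164
```

{"name": "apply_moves", "arguments": {
  "plan": [
    [[-0.03,-0.001,0,0,0,0,1],[-0.06,-0.0015,0,0,0,0,1],[-0.09,-0.002,0,0,0,0,1],[-0.117,-0.003,0,0,0,0,1],[-0.117,-0.003,0,0,0,0,1],[-0.117,-0.003,0,0,0,0,1],[-0.117,-0.003,0.01,0,0,0,1],[-0.117,-0.003,0.019,0,0,0,1]]
  ]
}}

```text
time: 11.1
tool_pos: [0.498, 0.1297, -0.0235]
tcp_rot: [-0.435, -3.111, -0.0]
wrist_force: [-0.6, -0.5, -3.8]
width: 0.161
```

```bash
python3 - <<'E'
from h import *
go([.4997,.1303,-.0265],164)
E
```

```text
row [-0.0015  0.001   0.003 ] [-0.     -0.0001  0.0004] t 11.1 pos [ 0.498   0.1297 -0.0235] F [-0.6 -0.5 -3.8] w 0.161
```

{"name": "apply_moves", "arguments": {
  "plan": [
    [[-0.001,0,0.002,0,0,0,1],[-0.001,0,0.003,0,0,0,1],[-0.001,0,0.0035,0,0,0,1],[-0.001,0,0.0035,0,0,0,1],[-0.001,0,0.0035,0,0,0,0.2],[-0.001,0,0.0035,0,0,0,0.2],[-0.001,0,0.0035,0,0,0,0.0],[-0.001,0,0.0035,0,0,0,0.0]]
  ]
}}

```text
time: 11.77
tool_pos: [0.5006, 0.1288, -0.0254]
tcp_rot: [0.437, 3.109, 0.001]
wrist_force: [-0.1, -0.0, 0.3]
width: 0.499
```

{"name": "apply_moves", "arguments": {
  "plan": [
    [[0,0,-0.01,0,0,0,0.0],[0,0,-0.04,0,0,0,0.0],[0,0,-0.08,0,0,0,0],[0,0,-0.12,0,0,0,-0.2],[0,0,-0.16,0,0,0,-0.2],[0,0,-0.2,0,0,0,-0.2],[0,0,-0.24,0,0,0,-0.2],[0,0,-0.26,0,0,0,-0.2]]
  ]
}}

```text
time: 12.43
tool_pos: [0.5022, 0.1292, 0.2413]
tcp_rot: [0.436, 3.102, 0.005]
wrist_force: [1.2, 0.1, 1.1]
width: 0.595
```

```bash
python3 - <<'E'
from h import *
go([.514,-.155,.3],164)
s=readout.read_state(); im=snap('wrist','w15.png');im=snap('scene','s15.png');im=snap('top','t15.png')
a=cv2.imread('pics/t15.png'); cv2.imwrite('pics/c15.png',cv2.resize(a[175:275,170:270],None,fx=6,fy=6,interpolation=2))
a=cv2.imread('pics/s15.png'); cv2.imwrite('pics/c16.png',cv2.resize(a[210:290,190:290],None,fx=7,fy=7,interpolation=2))
E
```

```text
row [-0.0902 -0.2696 -0.0592] [ 0.0014  0.0027 -0.    ] t 12.43 pos [0.5022 0.1292 0.2413] F [1.2 0.1 1.1] w 0.595
```

View pics/c15.png

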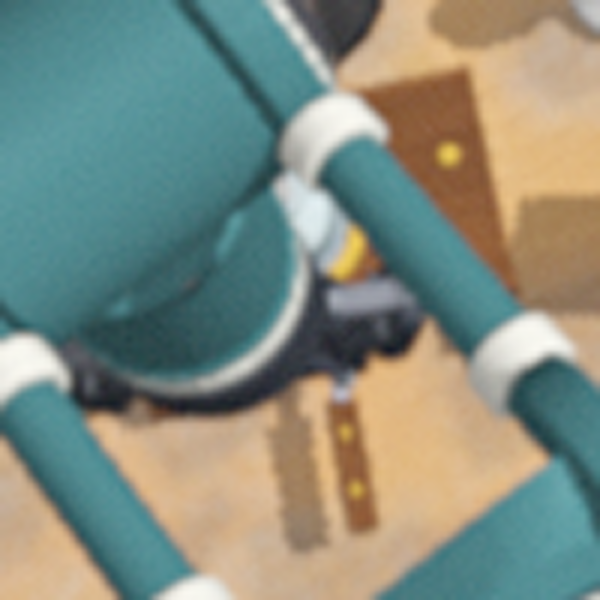

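View pics/c16.png

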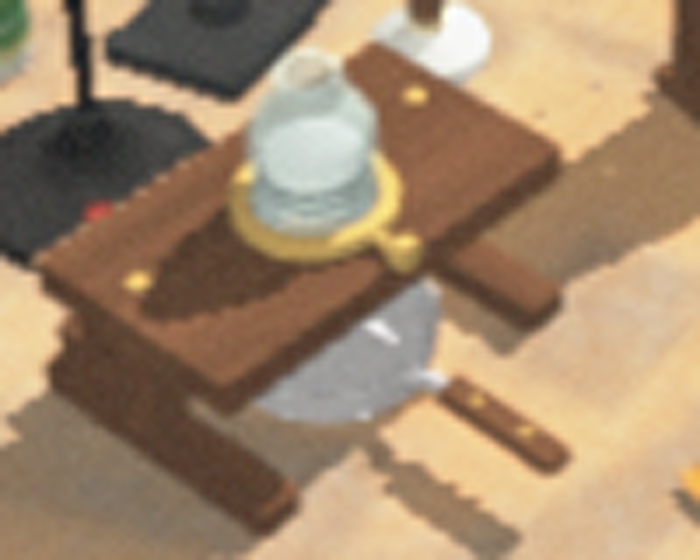

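View pics/w15.png

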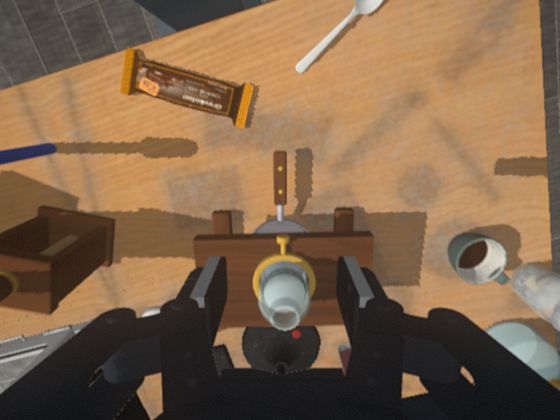

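```bash
python3 - <<'E'
from h import *
st={'tool_pos':np.array([.5022,.1292,.2413]),'tcp_rot':np.array([.436,3.102,.005])}
w=cam('wrist',st);s=readout.read_state();print(s['tool_pos']);t=cam('top');sc=cam('scene')
P,Q=plane(w,280,151,.0325),plane(w,281,204,.0325); d=(Q-P)/np.linalg.norm(Q-P);print('grip',P,Q,np.linalg.norm(Q-P),np.degrees(np.arctan2(d[1],d[0])),'pan',(P+Q)/2+.103*d)
g=lambda u,v:(u/7+190-.4,v/7+210-.4);f=lambda u,v:(u/6+170-.4,v/6+175-.4)
P,Q=plane(sc,*g(552,462),.0325),plane(sc,*g(445,388),.0325); d=(Q-P)/np.linalg.norm(Q-P);print('S',np.linalg.norm(Q-P),(P+Q)/2+.103*d)
P,Q=plane(t,*f(362,530),.0325),plane(t,*f(341,405),.0325); d=(Q-P)/np.linalg.norm(Q-P);print('T',np.linalg.norm(Q-P),(P+Q)/2+.103*d)
print('ring',plane(w,284,284,.094),'top',plane(w,284,318,.16))
a=cv2.imread('pics/w15.png'); cv2.imwrite('pics/c17.png',cv2.resize(a[220:350,220:350],None,fx=4.6,fy=4.6,interpolation=2))
print(proj(w,[.6092,.1025,.16]),proj(w,[.6092,.1025,.094]))
E
```

```text
[0.50152987 0.12905803 0.23774449]
grip [0.47741638 0.13544971 0.0325    ] [0.53978241 0.11880272 0.0325    ] 0.06454954311261131 -14.945184992792118 pan [0.60811521 0.10056305 0.0325    ]
S 0.061441543486031036 [0.60850907 0.10150895 0.0325    ]
T 0.061481950680416286 [0.60654817 0.09925783 0.0325    ]
ring [0.61276607 0.10119102 0.094     ] top [0.61000036 0.10117774 0.16      ]
[285.1417113 316.9437444] [284.25755086 280.97541069]
```

View pics/c17.png

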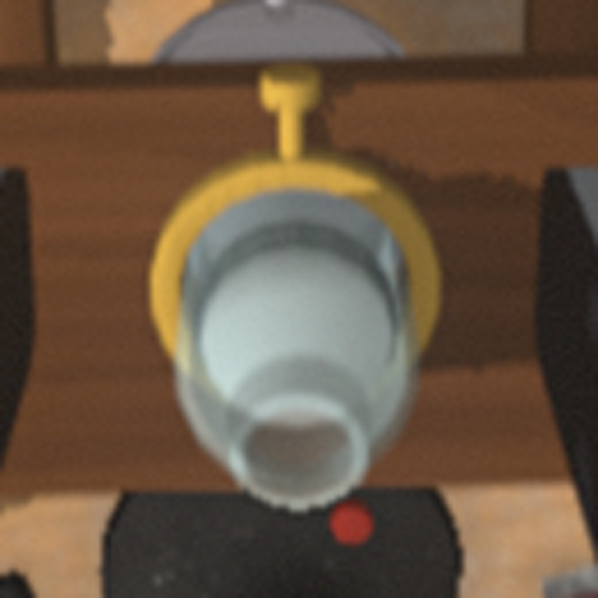

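```bash
python3 - <<'E'
from h import *
go([.485,-.150,.24],164)
E
```

```text
row [-0.061  -0.2728 -0.0028] [0.001  0.0019 0.    ] t 12.58 pos [0.5015 0.1291 0.2377] F [-0.4  0.1 -1. ] w 0.597
```

{"name": "apply_moves", "arguments": {
  "plan": [
    [[-0.008,-0.035,-0.003,0,0,0,-0.2],[-0.061,-0.273,-0.003,0.001,0.002,0,-0.2],[-0.061,-0.273,-0.003,0.001,0.002,0,-0.2],[-0.061,-0.273,-0.003,0.001,0.002,0,-0.2],[-0.061,-0.273,-0.003,0.001,0.002,0,-0.2],[-0.061,-0.273,-0.003,0.001,0.002,0,-0.2],[-0.061,-0.273,-0.003,0.001,0.002,0,-0.2],[-0.061,-0.273,-0.003,0.001,0.002,0,-0.2]]
  ]
}}

```text
time: 13.25
tool_pos: [0.481, -0.156, 0.2349]
tcp_rot: [-0.444, -3.1, 0.008]
wrist_force: [0.0, 0.2, -0.0]
width: 0.604
```

{"name": "apply_moves", "arguments": {
  "plan": [
    [[-0.002,-0.03,-0.0,0,0,0,-0.2],[-0.002,-0.032,-0.0,0,0,0,-0.2],[-0.002,-0.032,-0.0,0,0,0,-0.2],[-0.002,-0.032,-0.0,0,0,0,-0.2],[-0.002,-0.032,-0.0,0,0,0,-0.2],[-0.002,-0.032,-0.0,0,0,0,-0.2],[-0.002,-0.032,-0.0,0,0,0,-0.2],[-0.002,-0.032,-0.0,0,0,0,-0.2]]
  ]
}}

```text
time: 13.92
tool_pos: [0.4764, -0.1811, 0.237]
tcp_rot: [-0.434, -3.105, 0.003]
wrist_force: [0.5, -0.5, 0.1]
width: 0.598
```

```bash
python3 - <<'E'
from h import *
go([.485,-.150,.24],164)
s=readout.read_state(); im=snap('wrist','w18.png');w=cam('wrist',s)
print(proj(w,[.514,-.156,.176]),proj(w,[.514,-.156,.126]))
E
```

```text
row [ 0.0002  0.0322 -0.0031] [-0.001  -0.002   0.0004] t 13.92 pos [ 0.4764 -0.1811  0.237 ] F [ 0.5 -0.5  0.1] w 0.598
[325.16186634 246.16511747] [318.58277384 225.37807791]
```

View pics/w18.png

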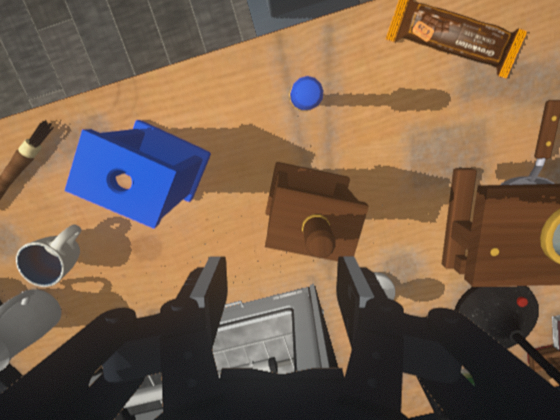

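```bash
python3 - <<'E'
import cv2
a=cv2.imread('pics/w18.png'); cv2.imwrite('pics/c18.png',cv2.resize(a[150:270,255:385],None,fx=5,fy=5,interpolation=2))
E
```

```text
(no output)
```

View pics/c18.png

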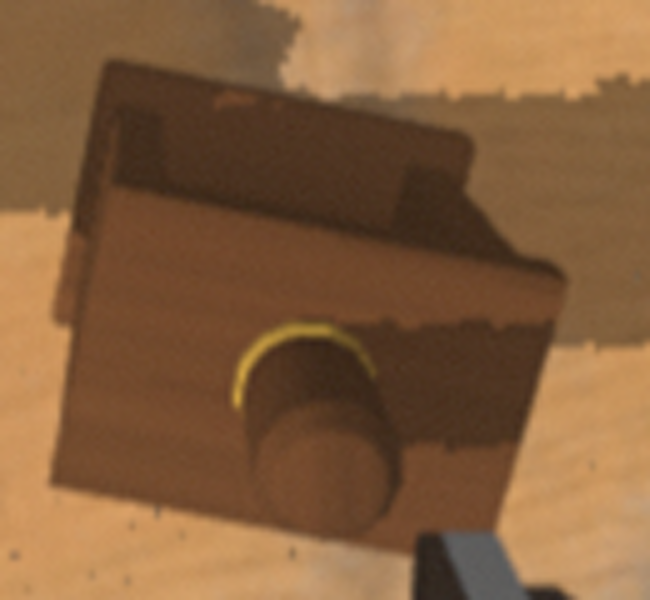

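```bash
python3 - <<'E'
from h import *
s=readout.read_state();w=cam('wrist',s);print(s['tool_pos'])
print(plane(w,319.6,243.2,.176),plane(w,319.6,243.2,.172),plane(w,315.6,228.6,.134))
f=lambda u,v:(255+u/5-.4,150+v/5-.4)
C=np.array([plane(w,*f(*q),.126) for q in [(115,187),(565,285),(497,560),(52,485)]]);print(C.round(4),np.linalg.norm(C[0]-C[1]),np.linalg.norm(C[1]-C[2]),np.linalg.norm(C[3]-C[0]),np.degrees(np.arctan2(*(C[1]-C[0])[1::-1])))
E
```

```text
[ 0.47640418 -0.18123353  0.23702939]
[ 0.5104209  -0.15981462  0.176     ] [ 0.51212613 -0.15980014  0.172     ] [ 0.51341883 -0.15969876  0.134     ]
[[ 0.4683 -0.1829  0.126 ]
 [ 0.5086 -0.1084  0.126 ]
 [ 0.5594 -0.1323  0.126 ]
 [ 0.5209 -0.2106  0.126 ]] 0.08477503830614655 0.05608300990351054 0.05946162082392254 61.58810285812807
```

```bash
python3 - <<'E'
from h import *
go([.5125,-.159,.13],164)
E
```

```text
row [-0.0293  0.0316  0.1068] [-0.001  -0.0019  0.0004] t 13.97 pos [ 0.4764 -0.1812  0.237 ] F [-0.5  0.2 -0.3] w 0.6
```

{"name": "apply_moves", "arguments": {
  "plan": [
    [[-0.029,0.0,0,0,0,0,-0.2],[-0.029,0.0316,0.01,-0.001,-0.002,0,-0.2],[-0.029,0.0316,0.04,-0.001,-0.002,0,-0.2],[-0.029,0.0316,0.08,-0.001,-0.002,0,-0.2],[-0.029,0.0316,0.107,-0.001,-0.002,0,-0.2],[-0.029,0.0316,0.107,-0.001,-0.002,0,-0.2],[-0.029,0.0316,0.107,-0.001,-0.002,0,-0.2],[-0.029,0.0316,0.107,-0.001,-0.002,0,-0.2]]
  ]
}}

```text
time: 14.63
tool_pos: [0.5134, -0.16, 0.1315]
tcp_rot: [0.437, 3.109, -0.001]
wrist_force: [0.7, 0.1, 0.8]
width: 0.597
```

```bash
python3 - <<'E'
from h import *
go([.5125,-.159,.1],164)
s=readout.read_state(); im=snap('wrist','w19.png');im=snap('scene','s19.png');c=cam('scene')
uv=proj(c,s['tool_pos']);print(uv)
u,v=uv.astype(int); a=cv2.imread('pics/s19.png')[v-70:v+30,u-60:u+50]; cv2.imwrite('pics/c19.png',cv2.resize(a,None,fx=6,fy=6,interpolation=2))
E
```

```text
row [0.0012 0.0007 0.0315] [-0.      0.0008  0.0001] t 14.63 pos [ 0.5134 -0.16    0.1315] F [0.7 0.1 0.8] w 0.597
[302.10360706 190.16518575]
```

View pics/c19.png

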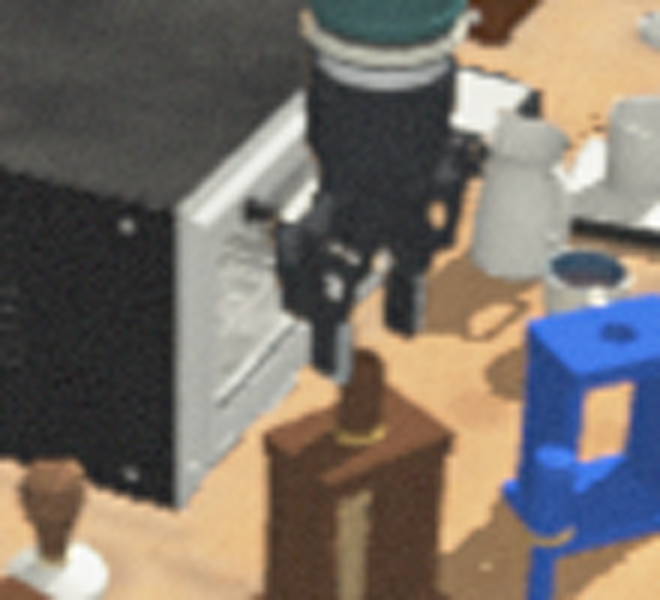

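View pics/w19.png

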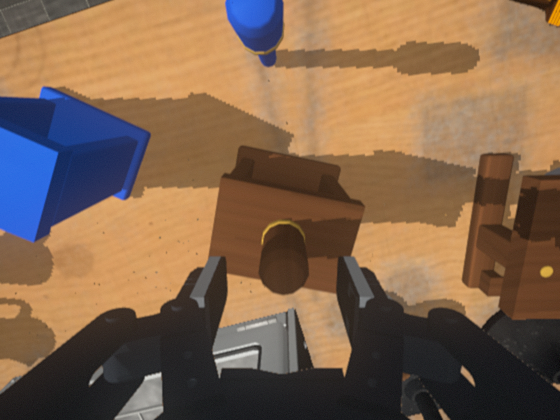

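{"name": "apply_moves", "arguments": {
  "plan": [
    [[0.001,0.001,0.015,0,0,0,-0.2],[0.001,0.001,0.0315,0,0,0,-0.2],[0.001,0.001,0.0315,0,0,0,-0.2],[0.001,0.001,0.0315,0,0,0,1],[0.001,0.001,0.0315,0,0,0,1],[0.001,0.001,0.0315,0,0,0,1],[0.001,0.001,0.0315,0,0,0,1],[0.001,0.001,0.0315,0,0,0,1]]
  ]
}}

```text
time: 15.4
tool_pos: [0.513, -0.159, 0.1004]
tcp_rot: [0.437, 3.107, -0.001]
wrist_force: [0.1, 0.3, 7.2]
width: 0.266
```

```bash
python3 - <<'E'
from h import *
go([.5125,-.159,.1],164)
s=readout.read_state(); im=snap('wrist','w20.png');im=snap('scene','s20.png');c=cam('scene')
uv=proj(c,s['tool_pos']);print(uv)
u,v=uv.astype(int); a=cv2.imread('pics/s20.png')[v-70:v+30,u-60:u+50]; cv2.imwrite('pics/c20.png',cv2.resize(a,None,fx=6,fy=6,interpolation=2))
E
```

```text
row [ 0.0005 -0.0002  0.0004] [-0.0001  0.0012  0.    ] t 15.4 pos [ 0.513  -0.159   0.1004] F [0.1 0.3 7.2] w 0.266
[301.64973485 198.22011737]
```

View pics/c20.png

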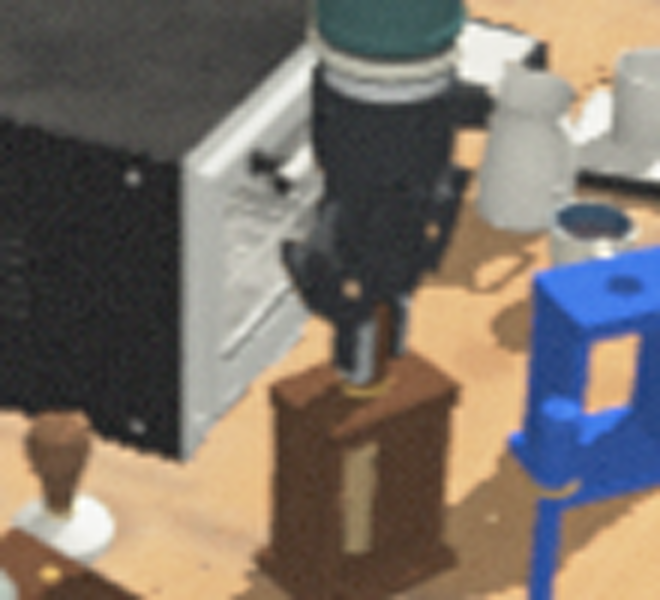

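View pics/w20.png

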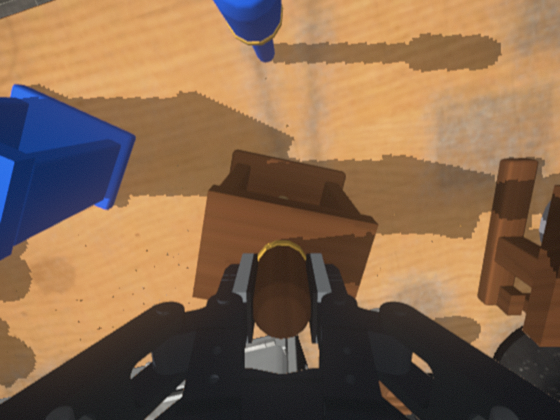

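{"name": "apply_moves", "arguments": {
  "plan": [
    [[0,0,0,0,0,0,1],[0,0,-0.01,0,0,0,1],[0,0,-0.03,0,0,0,1],[0,0,-0.06,0,0,0,1],[0,0,-0.095,0,0,0,1],[0,0,-0.135,0,0,0,1],[0,0,-0.17,0,0,0,1],[0,0,-0.18,0,0,0,1]]
  ]
}}

```text
time: 16.17
tool_pos: [0.5143, -0.1594, 0.2861]
tcp_rot: [0.436, 3.1, -0.004]
wrist_force: [0.9, 1.2, -0.5]
width: 0.264
```

```bash
python3 - <<'E'
from h import *
go([.6094,.102,.28],164); go([.55,.06,.28],164)
s=readout.read_state(); im=snap('wrist','w21.png');im=snap('scene','s21.png');c=cam('scene')
uv=proj(c,s['tool_pos']);print(uv)
u,v=uv.astype(int); a=cv2.imread('pics/s21.png')[v-70:v+50,u-60:u+50]; cv2.imwrite('pics/c21.png',cv2.resize(a,None,fx=5,fy=5,interpolation=2))
E
```

```text
row [-0.0193  0.2775  0.0061] [-0.0002  0.0035  0.    ] t 16.17 pos [ 0.5143 -0.1594  0.2861] F [ 0.9  1.2 -0.5] w 0.264
row [0.0262 0.2208 0.0057] [-0.0002  0.0035  0.    ] t 16.17 pos [ 0.5143 -0.1594  0.2861] F [ 0.9  1.2 -0.5] w 0.264
[304.04689801 147.56358833]
```

View pics/c21.png

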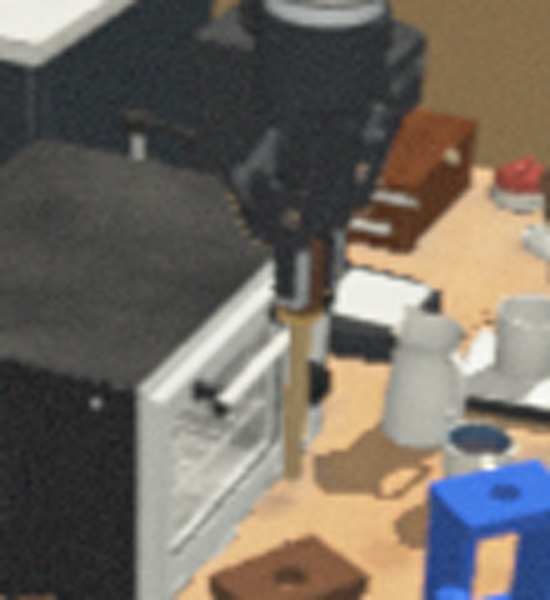

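View pics/w21.png

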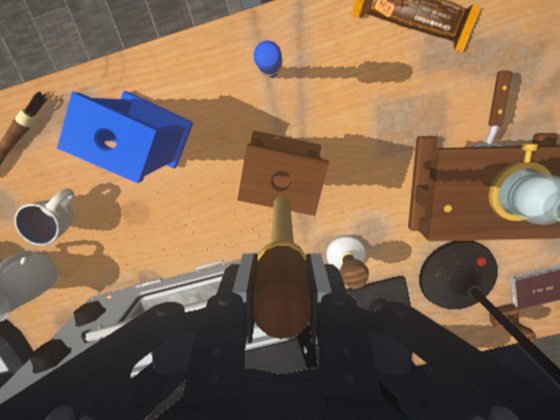

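```bash
python3 - <<'E'
from h import *
st={'tool_pos':np.array([ 0.5143,-0.1594,0.2861]),'tcp_rot':np.array([.436,3.1,-.004])}
w=cam('wrist',st); Rt=R.from_rotvec(st['tcp_rot']).as_matrix()
print('hole',plane(w,281.5,180.5,.126))
for x in (-.004,0,.004): print(x,proj(w,st['tool_pos']+Rt@[x,0,.0865]))
print(proj(w,[.513,-.159,.126]))
a=cv2.imread('pics/w21.png'); cv2.imwrite('pics/c22.png',cv2.resize(a[150:350,220:350],None,fx=4,fy=3,interpolation=2))
s=readout.read_state();print(s['tool_pos'],s['tcp_rot'],s['wrist_force'])
E
```

```text
hole [ 0.51371217 -0.15937231  0.126     ]
-0.004 [281.46842268 205.86151355]
0 [281.47192351 201.28904845]
0.004 [281.47545338 196.678652  ]
[281.65434966 179.76512255]
[ 0.51327903 -0.15902747  0.28228257] [ 4.36027559e-01  3.10404308e+00 -2.34387756e-03] [ 0.97052687 -0.57208167 -1.67254914]
```

View pics/c22.png

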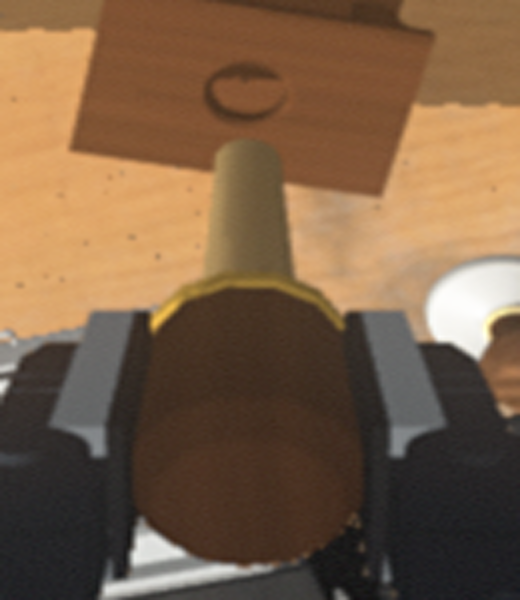

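```bash
python3 - <<'E'
from h import *
go([.607,.102,.275],164)
E
```

```text
row [-0.0181  0.2767  0.0073] [-0.0002  0.0023  0.    ] t 16.27 pos [ 0.5133 -0.159   0.2823] F [ 1.  -0.6 -1.7] w 0.266
```

{"name": "apply_moves", "arguments": {
  "plan": [
    [[-0.0025,0.038,0,0,0,0,1],[-0.005,0.076,0,0,0,0,1],[-0.0075,0.115,0,0,0,0,1],[-0.01,0.153,0,0,0,0,1],[-0.0125,0.19,0,0,0,0,1],[-0.015,0.23,0.002,0,0.001,0,1],[-0.017,0.26,0.004,0,0.002,0,1],[-0.018,0.2765,0.006,0,0.002,0,1]]
  ]
}}

```text
time: 16.93
tool_pos: [0.604, 0.1059, 0.2685]
tcp_rot: [-0.431, -3.1, -0.001]
wrist_force: [-0.2, 0.3, -1.0]
width: 0.264
```

{"name": "apply_moves", "arguments": {
  "plan": [
    [[0,0,0,0,0,0,1],[0,0,0,0,0,0,1],[0,0,0,0,0,0,1],[0,0,0,0,0,0,1],[0,0,0,0,0,0,1],[0,0,0,0,0,0,1],[0,0,0,0,0,0,1],[0,0,0,0,0,0,1]]
  ]
}}

```text
time: 17.6
tool_pos: [0.6049, 0.1019, 0.2725]
tcp_rot: [-0.438, -3.105, -0.002]
wrist_force: [-0.4, 0.1, -1.1]
width: 0.268
```

```bash
python3 - <<'E'
from h import *
go([.607,.102,.275],164)
s=readout.read_state(); im=snap('wrist','w23.png');im=snap('scene','s23.png');im=snap('top','t23.png');c=cam('scene');print(s['tcp_rot'])
uv=proj(c,s['tool_pos']);print(uv)
u,v=uv.astype(int); a=cv2.imread('pics/s23.png')[v-70:v+80,u-60:u+60]; cv2.imwrite('pics/c23.png',cv2.resize(a,None,fx=4,fy=4,interpolation=2))
a=cv2.imread('pics/w23.png'); cv2.imwrite('pics/c24.png',cv2.resize(a[110:350,210:350],None,fx=3.5,fy=2.5,interpolation=2))
E
```

```text
row [-0.002   0.0007 -0.0025] [ 0.0001 -0.0018 -0.0003] t 17.6 pos [0.6049 0.1019 0.2725] F [-0.4  0.1 -1.1] w 0.268
[-4.37749365e-01 -3.10520060e+00 -1.61726387e-03]
[232.91520933 186.90136207]
```

View pics/c23.png

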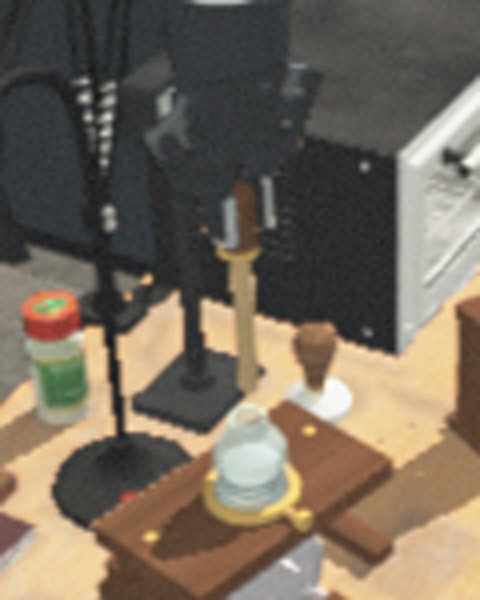

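View pics/c24.png

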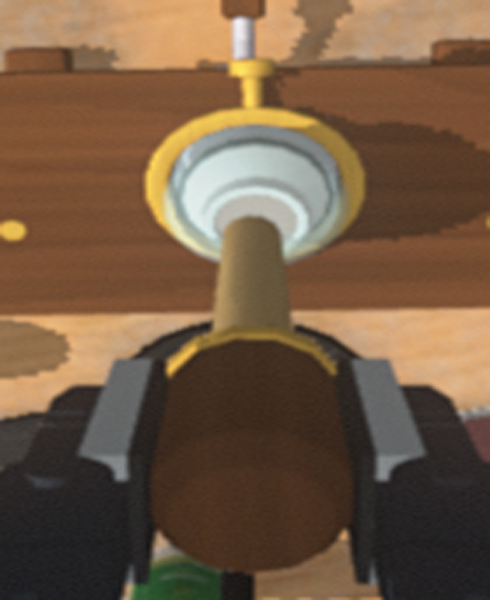

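View pics/t23.png

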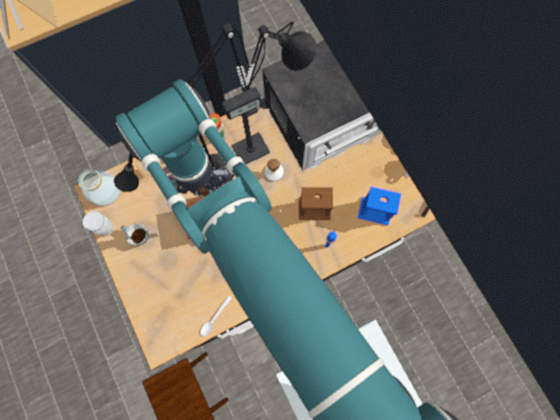

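View pics/s23.png

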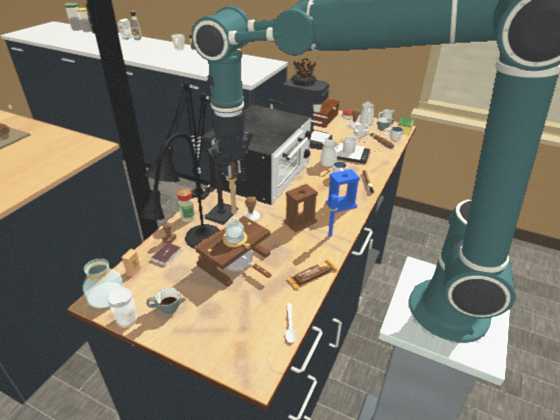

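```bash
python3 - <<'E'
import cv2
a=cv2.imread('pics/top0.png'); cv2.imwrite('pics/c25.png',cv2.resize(a[10:220,110:320],None,fx=3.3,fy=2.8,interpolation=2))
a=cv2.imread('pics/scene0.png'); cv2.imwrite('pics/c26.png',cv2.resize(a[70:260,130:260],None,fx=4,fy=3.1,interpolation=2))
E
```

```text
(no output)
```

View pics/c25.png

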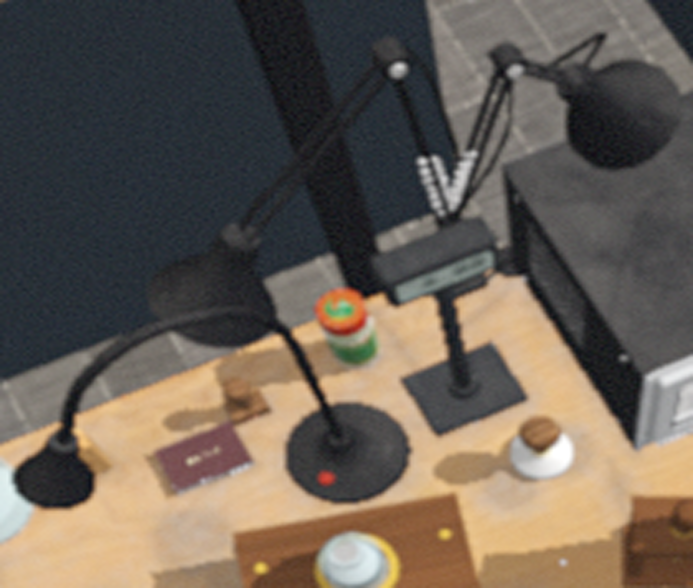

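View pics/c26.png

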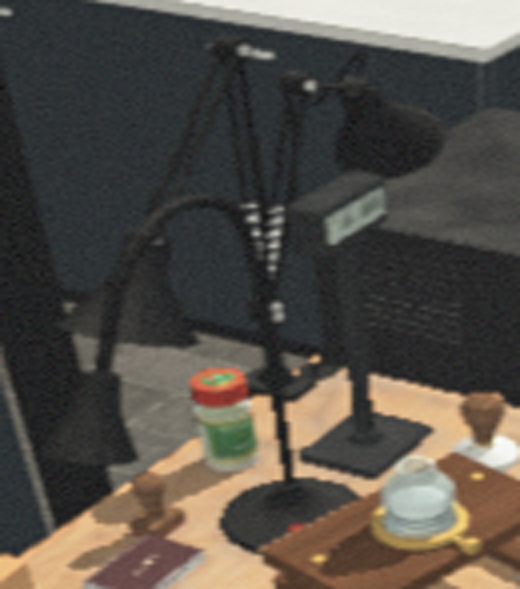

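```bash
python3 - <<'E'
from h import *
t=cam('top');s=cam('scene')
def tri(a,b):
    o1,d1=ray(t,*a);o2,d2=ray(s,*b);A=np.stack([d1,-d2],1);x=np.linalg.lstsq(A,o2-o1,rcond=None)[0];p=o1+d1*x[0];q=o2+d2*x[1];return ((p+q)/2).round(3),np.linalg.norm(p-q).round(4)
print(tri((182.7,121.4),(180,133.5)),tri((241.8,103.6),(216,139)),tri((190,122),(190,137)))
print(plane(t,*(110+340/3.3,10+438/2.8),.01),plane(t,*(110+460/3.3,10+388/2.8),.01))
st={'tool_pos':np.array([.6049,.1019,.2725]),'tcp_rot':np.array([-.43775,-3.1052,-.0016])}
w=cam('wrist',st); f=lambda u,v:(210+u/3.5-.4,110+v/2.5-.3)
print('top rim inner', plane(w,*f(253,212),.16),'ring',plane(w,*f(255,186),.094))
print('proj axis top',proj(w,[.6094,.102,.16]),proj(w,[.6094,.102,.094]))
Rt=R.from_rotvec(st['tcp_rot']).as_matrix()
print(proj(w,st['tool_pos']+Rt@[.007,0,.0865]),f(251,217))
E
```

```text
(array([0.764, 0.08 , 0.376]), np.float64(0.0204)) (array([ 0.773, -0.074,  0.292]), np.float64(0.0052)) (array([0.754, 0.063, 0.364]), np.float64(0.0059))
[0.77397885 0.0546418  0.01      ] [ 0.77511107 -0.07069271  0.01      ]
top rim inner [0.60506264 0.10226834 0.16      ] ring [0.6095284  0.10174065 0.094     ]
proj axis top [282.90440292 198.98455327] [282.6499617  183.92781116]
[281.48142861 193.20195513] (281.31428571428575, 196.5)
```

```bash
python3 - <<'E'
from h import *
go([.6066,.1028,.2315],164)
E
```

```text
row [-0.0018  0.001   0.0408] [ 0.     -0.0019 -0.0001] t 17.75 pos [0.6049 0.1023 0.2723] F [ 0.3 -0.5 -0.6] w 0.262
```

{"name": "apply_moves", "arguments": {
  "plan": [
    [[-0.0018,0.001,0.006,0,-0.002,0,1],[-0.0018,0.001,0.012,0,-0.002,0,1],[-0.0018,0.001,0.018,0,-0.002,0,1],[-0.0018,0.001,0.024,0,-0.002,0,1],[-0.0018,0.001,0.03,0,-0.002,0,1],[-0.0018,0.001,0.034,0,-0.002,0,1],[-0.0018,0.001,0.038,0,-0.002,0,1],[-0.0018,0.001,0.041,0,-0.002,0,1]]
  ]
}}

```text
time: 18.42
tool_pos: [0.6064, 0.103, 0.2304]
tcp_rot: [-0.437, -3.11, 0.0]
wrist_force: [-0.5, -0.2, -0.5]
width: 0.265
```

```bash
python3 - <<'E'
from h import *
go([.6066,.1028,.2315],164)
s=readout.read_state(); print(s['torque'].round(2)); im=snap('wrist','w27.png');im=snap('scene','s27.png')
a=cv2.imread('pics/s27.png')[150:300,170:300]; cv2.imwrite('pics/c27.png',cv2.resize(a,None,fx=4,fy=4,interpolation=2))
a=cv2.imread('pics/w27.png'); cv2.imwrite('pics/c28.png',cv2.resize(a[110:350,210:350],None,fx=3.5,fy=2.5,interpolation=2))
E
```

```text
row [-0.0002 -0.0001 -0.0011] [-0.0001 -0.0002  0.    ] t 18.42 pos [0.6064 0.103  0.2304] F [-0.5 -0.2 -0.5] w 0.265
[-0.01  0.   -0.01]
```

View pics/c27.png

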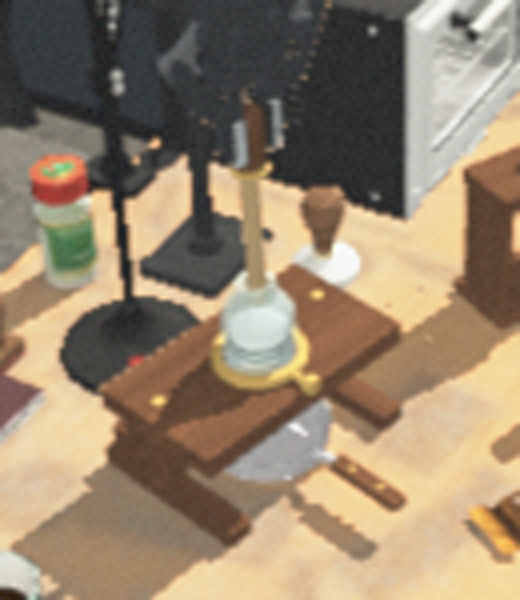

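View pics/c28.png

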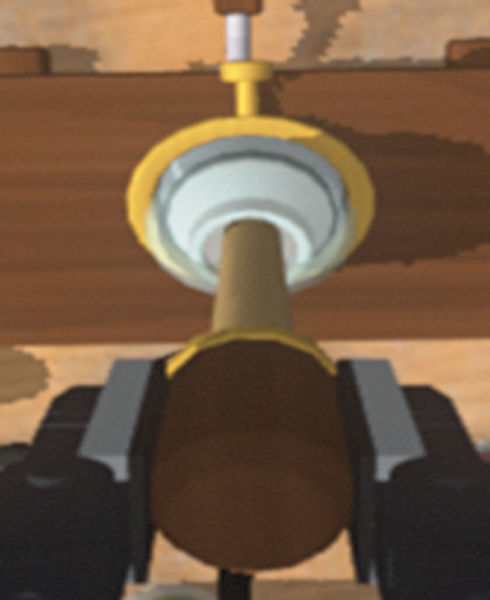

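{"name": "apply_moves", "arguments": {
  "plan": [
    [[0,0,0.006,0,0,0,1],[0,0,0.012,0,0,0,1],[0,0,0.018,0,0,0,1],[0,0,0.024,0,0,0,1],[0,0,0.03,0,0,0,1],[0,0,0.036,0,0,0,1],[0,0,0.042,0,0,0,1],[0,0,0.048,0,0,0,1]]
  ]
}}

```text
time: 19.18
tool_pos: [0.6075, 0.103, 0.1847]
tcp_rot: [0.437, 3.109, 0.001]
wrist_force: [-1.0, -0.2, 6.9]
width: 0.262
```

```bash
python3 - <<'E'
from h import *
go([.6066,.1028,.137],164)
s=readout.read_state(); print(s['torque'].round(2)); im=snap('scene','s29.png')
a=cv2.imread('pics/s29.png')[150:300,170:300]; cv2.imwrite('pics/c29.png',cv2.resize(a,None,fx=4,fy=4,interpolation=2))
E
```

```text
row [ 0.0009 -0.0005  0.0477] [0.0002 0.0007 0.0001] t 19.18 pos [0.6075 0.103  0.1847] F [-1.  -0.2  6.9] w 0.262
[-0.15  0.39  0.04]
```

View pics/c29.png

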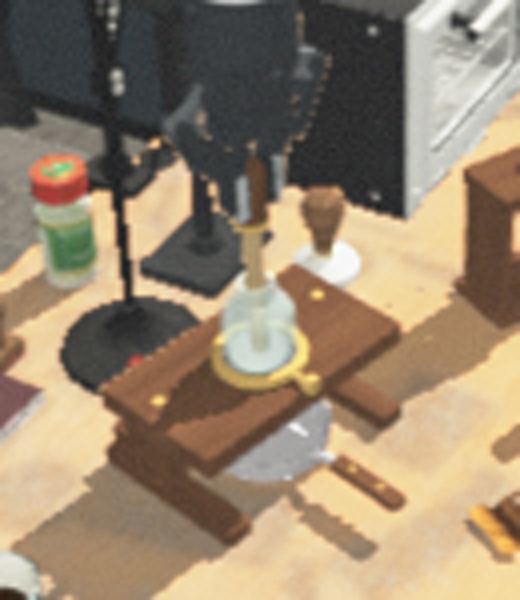

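{"name": "apply_moves", "arguments": {
  "plan": [
    [[0.0005,0,0.006,0,0,0,1],[0.0005,0,0.012,0,0,0,1],[0.0005,0,0.018,0,0,0,1],[0.0005,0,0.023,0,0,0,1],[0.0005,0,0.027,0,0,0,1],[0.0005,0,0.031,0,0,0,1],[0.0005,0,0.035,0,0,0,1],[0.0005,0,0.038,0,0,0,1]]
  ]
}}

```text
time: 19.9
tool_pos: [0.6065, 0.1032, 0.1454]
tcp_rot: [0.437, 3.11, 0.0]
wrist_force: [-0.7, 0.4, -1.0]
width: 0.262
```

```bash
python3 - <<'E'
from h import *
go([.6066,.1028,.137],164)
E
```

```text
row [-0.0002 -0.0004  0.0084] [0.0001 0.0003 0.    ] t 19.9 pos [0.6065 0.1032 0.1454] F [-0.7  0.4 -1. ] w 0.262
```

{"name": "apply_moves", "arguments": {
  "plan": [
    [[0,0,0.003,0,0,0,1],[0,0,0.005,0,0,0,1],[0,0,0.007,0,0,0,1],[0,0,0.007,0,0,0,1],[0,0,0.007,0,0,0,1],[0,0,0.007,0,0,0,1],[0,0,0.007,0,0,0,1],[0,0,0.007,0,0,0,1]]
  ]
}}

```text
time: 20.57
tool_pos: [0.6063, 0.1032, 0.1384]
tcp_rot: [0.437, 3.111, 0.0]
wrist_force: [0.6, -0.1, -1.8]
width: 0.264
```

```bash
python3 - <<'E'
from h import *
go([.6066,.1028,.137],164)
s=readout.read_state(); im=snap('scene','s30.png')
a=cv2.imread('pics/s30.png')[190:290,180:290]; cv2.imwrite('pics/c30.png',cv2.resize(a,None,fx=6,fy=6,interpolation=2))
E
```

```text
row [-0.0004 -0.0003  0.0014] [0.0001 0.0001 0.    ] t 20.57 pos [0.6063 0.1032 0.1384] F [ 0.6 -0.1 -1.8] w 0.264
```

View pics/c30.png

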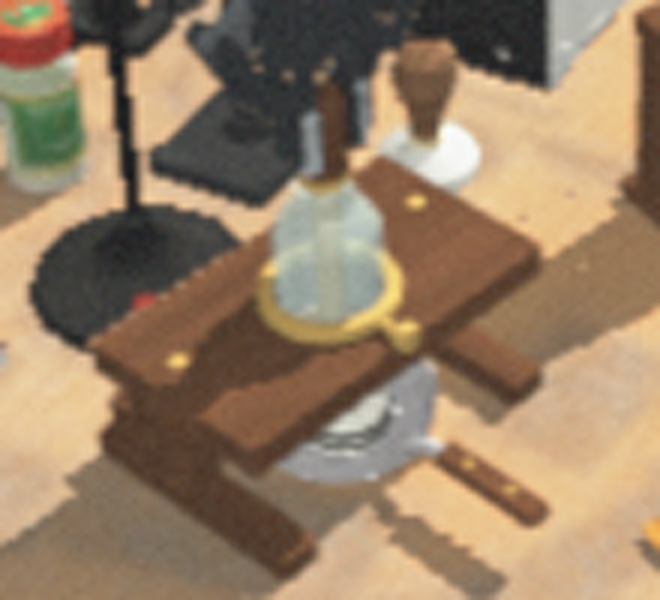

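{"name": "apply_moves", "arguments": {
  "plan": [
    [[0,0,-0.012,0,0,0,1],[0,0,-0.028,0,0,0,1],[0,0,-0.048,0,0,0,1],[0,0,-0.068,0,0,0,1],[0,0,-0.09,0,0,0,1],[0,0,-0.115,0,0,0,1],[0,0,-0.14,0,0,0,1],[0,0,-0.142,0,0,0,1]]
  ]
}}

```text
time: 21.28
tool_pos: [0.6092, 0.1035, 0.2879]
tcp_rot: [0.436, 3.101, 0.005]
wrist_force: [1.2, -0.5, 0.1]
width: 0.265
```

```bash
python3 - <<'E'
from h import *
go([.511,-.159,.275],164)
E
```

```text
row [ 0.0221 -0.2795  0.0115] [0.0014 0.0032 0.    ] t 21.28 pos [0.6092 0.1035 0.2879] F [ 1.2 -0.5  0.1] w 0.265
```

{"name": "apply_moves", "arguments": {
  "plan": [
    [[0.0025,-0.035,0,0,0,0,1],[0.005,-0.073,0,0,0,0,1],[0.0075,-0.112,0,0,0,0,1],[0.01,-0.15,0,0,0,0,1],[0.0135,-0.19,0,0,0,0,1],[0.016,-0.23,0,0,0,0,1],[0.018,-0.26,0,0,0,0,1],[0.0196,-0.278,0,0,0,0,1]]
  ]
}}

```text
time: 21.95
tool_pos: [0.5091, -0.1616, 0.2802]
tcp_rot: [-0.441, -3.11, 0.002]
wrist_force: [0.8, 0.5, -0.8]
width: 0.262
```

{"name": "apply_moves", "arguments": {
  "plan": [
    [[0,0,0,0,0,0,1],[0,0,0,0,0,0,1],[0,0,0,0,0,0,1],[0,0,0,0,0,0,1],[0,0,0,0,0,0,1],[0,0,0,0,0,0,1],[0,0,0,0,0,0,1],[0,0,0,0,0,0,1]]
  ]
}}

```text
time: 22.62
tool_pos: [0.5109, -0.1581, 0.2801]
tcp_rot: [-0.436, -3.111, -0.0]
wrist_force: [-0.6, -0.5, -0.9]
width: 0.261
```

```bash
python3 - <<'E'
from h import *
go([.511,-.159,.20],164)
st=readout.read_state(); im=snap('wrist','w31.png'); w=cam('wrist',st); Rt=R.from_rotvec(st['tcp_rot']).as_matrix(); print(st['tcp_rot'])
print(proj(w,[.5136,-.1592,.126]));
for x in (0,.007): print(proj(w,st['tool_pos']+Rt@[x,0,.0865]))
a=cv2.imread('pics/w31.png'); cv2.imwrite('pics/c31.png',cv2.resize(a[150:350,220:350],None,fx=4,fy=3,interpolation=2))
E
```

```text
row [-0.0003 -0.0008  0.0801] [ 0.     -0.      0.0003] t 22.62 pos [ 0.5109 -0.1581  0.2801] F [-0.6 -0.5 -0.9] w 0.261
[-4.35562091e-01 -3.11114779e+00 -8.56504640e-05]
[281.19832998 186.70335948]
[281.47294152 201.29267547]
[281.47913582 193.19926045]
```

View pics/c31.png

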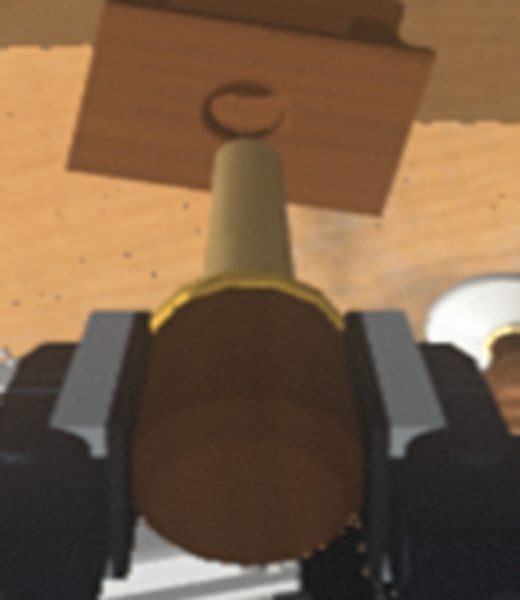

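{"name": "apply_moves", "arguments": {
  "plan": [
    [[-0.0003,-0.0008,0.02,0,0,0,1],[-0.0003,-0.0008,0.04,0,0,0,1],[-0.0003,-0.0008,0.055,0,0,0,1],[-0.0003,-0.0008,0.06,0,0,0,1],[-0.0003,-0.0008,0.065,0,0,0,1],[-0.0003,-0.0008,0.069,0,0,0,1],[-0.0003,-0.0008,0.073,0,0,0,1],[-0.0003,-0.0008,0.077,0,0,0,1]]
  ]
}}

```text
time: 23.33
tool_pos: [0.5115, -0.1598, 0.2039]
tcp_rot: [0.437, 3.109, -0.001]
wrist_force: [-0.1, -0.8, -1.1]
width: 0.264
```

```bash
python3 - <<'E'
from h import *
go([.511,-.159,.102],164)
st=readout.read_state(); im=snap('wrist','w32.png')
a=cv2.imread('pics/w32.png'); cv2.imwrite('pics/c32.png',cv2.resize(a[130:350,220:350],None,fx=4,fy=2.7,interpolation=2))
E
```

```text
row [0.0009 0.0006 0.1019] [-0.      0.0006  0.    ] t 23.33 pos [ 0.5115 -0.1598  0.2039] F [-0.1 -0.8 -1.1] w 0.264
```

View pics/c32.png

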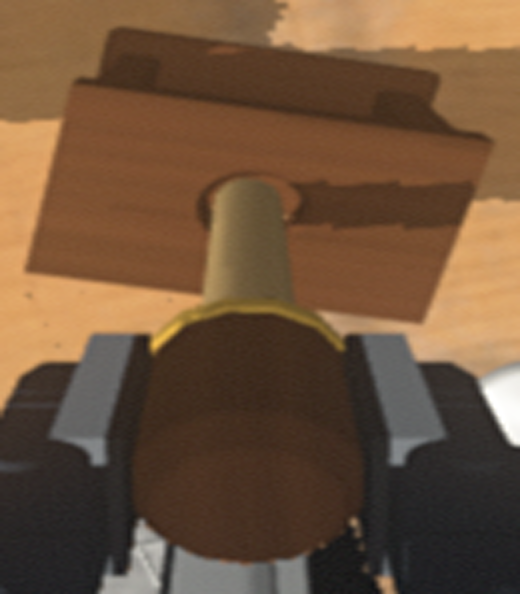

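{"name": "apply_moves", "arguments": {
  "plan": [
    [[0.0005,0.0005,0.012,0,0,0,1],[0.0005,0.0005,0.026,0,0,0,1],[0.0005,0.0005,0.04,0,0,0,1],[0.0005,0.0005,0.054,0,0,0,1],[0.0005,0.0005,0.068,0,0,0,1],[0.0005,0.0005,0.08,0,0,0,1],[0.0005,0.0005,0.09,0,0,0,1],[0.0005,0.0005,0.097,0,0,0,1]]
  ]
}}

```text
time: 24.05
tool_pos: [0.5098, -0.1587, 0.1047]
tcp_rot: [-0.437, -3.11, -0.0]
wrist_force: [-0.7, -0.6, -1.3]
width: 0.265
```

```bash
python3 - <<'E'
from h import *
go([.511,-.159,.1],164)
E
```

```text
row [-0.0012  0.      0.0047] [ 0.     -0.0004  0.    ] t 24.05 pos [ 0.5098 -0.1587  0.1047] F [-0.7 -0.6 -1.3] w 0.265
```

{"name": "apply_moves", "arguments": {
  "plan": [
    [[0,0,0.001,0,0,0,1],[0,0,0.002,0,0,0,1],[0,0,0.003,0,0,0,1],[0,0,0.004,0,0,0,1],[0,0,0.0045,0,0,0,1],[0,0,0.0045,0,0,0,1],[0,0,0.0045,0,0,0,1],[0,0,0.0045,0,0,0,1]]
  ]
}}

```text
time: 24.72
tool_pos: [0.5106, -0.159, 0.102]
tcp_rot: [0.437, 3.111, -0.0]
wrist_force: [0.8, -0.4, -1.3]
width: 0.268
```

```bash
python3 - <<'E'
from h import *
go([.511,-.159,.1],164)
E
```

```text
row [-0.0004  0.0001  0.002 ] [-0.      0.0002  0.    ] t 24.72 pos [ 0.5106 -0.159   0.102 ] F [ 0.8 -0.4 -1.3] w 0.268
```

{"name": "apply_moves", "arguments": {
  "plan": [
    [[0,0,0.001,0,0,0,1],[0,0,0.002,0,0,0,1],[0,0,0.002,0,0,0,1],[0,0,0.002,0,0,0,0.4],[0,0,0.002,0,0,0,0.2],[0,0,0.002,0,0,0,0.0],[0,0,0.002,0,0,0,-0.2],[0,0,0.002,0,0,0,-0.2]]
  ]
}}

```text
time: 25.38
tool_pos: [0.5103, -0.1589, 0.0995]
tcp_rot: [-0.437, -3.111, -0.0]
wrist_force: [0.3, -0.1, -0.1]
width: 0.603
```

```bash
python3 - <<'E'
from h import *
go([.511,-.159,.25],164)
st=readout.read_state(); im=snap('wrist','w33.png')
E
```

```text
row [-6.000e-04  1.000e-04 -1.505e-01] [ 0.     -0.0001  0.    ] t 25.38 pos [ 0.5103 -0.1589  0.0995] F [ 0.3 -0.1 -0.1] w 0.603
```

View pics/w33.png

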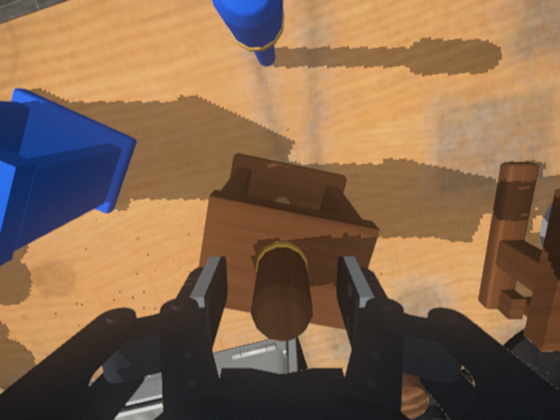

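Rod hangs in the rack hole, free between the open fingers. Retract up.

{"name": "apply_moves", "arguments": {
  "plan": [
    [[0,0,-0.01,0,0,0,-0.2],[0,0,-0.025,0,0,0,-0.2],[0,0,-0.05,0,0,0,-0.2],[0,0,-0.08,0,0,0,-0.2],[0,0,-0.115,0,0,0,-0.2],[0,0,-0.14,0,0,0,-0.2],[0,0,-0.15,0,0,0,-0.2],[0,0,-0.15,0,0,0,-0.2]]
  ]
}}

```text
time: 26.1
tool_pos: [0.5126, -0.1597, 0.254]
tcp_rot: [0.436, 3.104, -0.002]
wrist_force: [-0.0, 0.5, 0.6]
width: 0.601
```

```bash
python3 - <<'E'
from h import *
st=readout.read_state(); im=snap('wrist','w34.png');im=snap('scene','s34.png');im=snap('top','t34.png')
a=cv2.imread('pics/s34.png'); cv2.imwrite('pics/c34.png',cv2.resize(a[160:350,130:380],None,fx=3.2,fy=3.1,interpolation=2))
a=cv2.imread('pics/w34.png'); 
b=cv2.imread('pics/scene0.png'); d=cv2.absdiff(a*0+cv2.imread('pics/s34.png'),b).max(2); cv2.imwrite('pics/d34.png',(d>40).astype('uint8')*255)
E
```

```text
(no output)
```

View pics/c34.png

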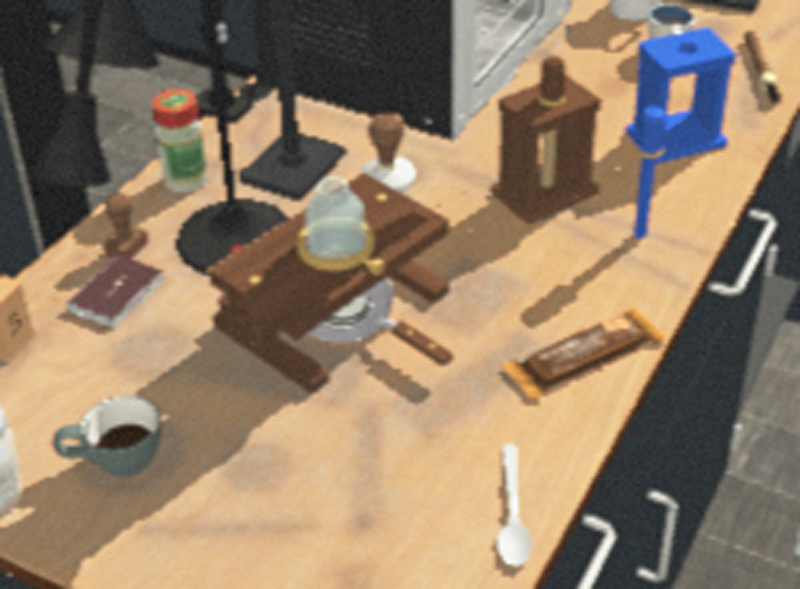

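View pics/w34.png

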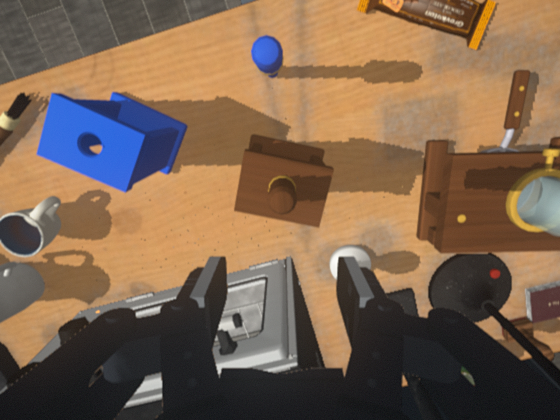

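View pics/d34.png

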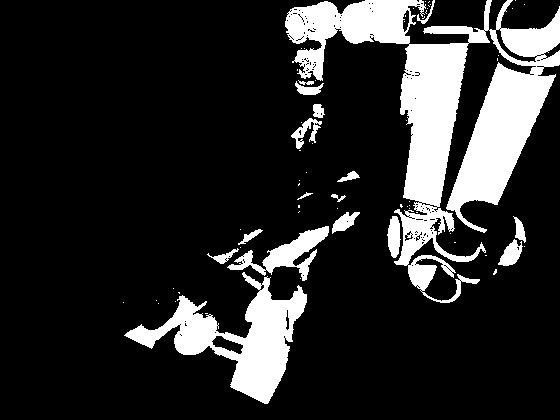

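```bash
python3 - <<'E'
from h import *
sc=cam('scene'); f=lambda u,v:(130+u/3.2-.4,160+v/3.1-.4)
P,Q=plane(sc,*f(446,359),.0325),plane(sc,*f(393,324),.0325); d=(Q-P)/np.linalg.norm(Q-P);print(np.linalg.norm(Q-P),(P+Q)/2+.103*d)
print('filter',plane(sc,*f(350,308),.023))
a=cv2.imread('pics/s34.png');b=cv2.imread('pics/s15.png');print((cv2.absdiff(a,b).max(2)[255:285,245:280]>40).sum())
bot.finish_job()
E
```

```text
0.06626242483159774 [0.6101098  0.10033867 0.0325    ]
filter [0.59415927 0.11038537 0.023     ]
4
the job is handed in; nothing more can be done
```

The job is done and handed in at about 26 s of the 67 s limit. The filter is lying in the pan under the cylinder, and the brown rod is hanging in its brown rack again.

**What I did:**
- I carried the pan in from the front by its handle and set it under the cylinder.
- I lowered the rod through the neck and pushed the filter at about 7 N until the force dropped away.
- I then withdrew the rod, rehung it in the rack and backed the gripper off above it.

**Last checks:**
- **Pan:** its centre measured about (0.610, 0.100) against the cylinder axis at (0.609, 0.102), so it is central to roughly 2 mm.
- **Filter:** it shows in the pan in the scene image, partly hidden by the deck. A rough estimate of its centre was about (0.594, 0.110), some 17 mm from the axis. Only its front part was visible, so that figure is uncertain.
- **Rod:** the wrist image shows it upright in the hole, free of the gripper.
- **Other things:** comparing the scene image before and after showed changes only from the arm, the shadows, the pan and the filter. The cup, tamper, spoon and biscuit bar did not move. I did not identify or check the white cup on its own.

**What disagreed or went wrong:**
- **Fingertip height:** the fingertips are really about 33–37 mm behind the reported TCP, judged from the images. The first two grasps closed above the pan handle without moving the pan. I corrected the height and the third attempt held.
- **Overshoot:** one move toward the rack overshot by 32 mm in free space, with no contact.

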